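# Rack the weighted lane posts heavy end down

### The arm

A 6-joint arm with a two-finger parallel gripper is mounted at the origin on the work surface. World frame = base frame: x ahead of the robot, y to its left, z up, the work surface at z = 0. Lengths are in mm, angles in rad, forces in N, time in s.
With the tool pointing down it reaches from about 350 to 875 mm from the base axis. Payload 4.2 kg.
Tool frame: the origin (TCP) lies at the very end of the fingers, on their centre line; the grasp point (between the pads) lies 19 mm behind it; z points along the fingers, y is the direction in which the jaws open and shut (so a half turn about z gives the same grasp; the last joint's range is limited). The gripper opens to 85 mm and grips with 20 to 120 N. Pads are 22 mm wide; open, the fingers measure 114 mm over their backs; the gripper's body (76 mm by 85 mm) begins 54 mm behind the grasp point. The pads swing forward as they close: fully open they stand 13 mm farther back than shut.
Start: joints at [-0.988, 0.385, 0.008, 0, -1.194, -0.259], TCP at [198.872, -592.494, 207.112] pointing down, gripper open.
Joint ranges: [-3.14, 3.14], [-1.21, 2.06], [-1.07, 1.41], [-3.16, 2.05], [-2.99, -0.16], [-3.1, 3.1]. Speed limits (rad/s): [2.79, 2.79, 3.14, 3.14, 3.14, 3.14].

### API

Orientations are given as a unit quaternion [x, y, z, w].
In Python, from bench import arm, optics, job gives the robot as it stands.
- The arm moves only by the tool send_rows, never from a script. Its argument "steps" is a list that holds one entry, the list of rows, each a list of 5 numbers: the shift along the tool's x, y, z in cm, then the turn about the tool's z in rad, then the opening, from 0 (shut) to 1 (fully open). A call has 1 to 10 rows; each row shifts and turns the pose as measured when the row begins, along the tool's axes as they then stand; what a row does not reach is not made up. A row lasts 1/12 s, in which the tool goes at most 41.7 mm and 7.16 degrees, less where a joint would pass 70% of its speed; a pose out of reach is approached as far as the arm can. A call with a gripper value outside its range is refused whole. The fingers move at their own pace and stop on an object; the grip force is fixed at half the most. Time passes only in rows, so rows that do not move let the fingers close. It gives the time, the measured TCP pose, the force and the opening at its end, in the units of the state.
- arm.read_state(): the state, without advancing time (a new reading comes with each control period).
- optics.get_image(name): name is "scene" or "top" or "wrist"; returns (picture, depth): 420x560x3 uint8, blue, green, red; 420x560 float32, mm along the optical axis (not along the pixel's ray), 0 where there is no reading.
- optics.get_calibration(name): a dict with "K" (3x3 intrinsics, pixels), "rvec" (rotation vector, rad) and "tvec" (3), from world to camera coordinates, as OpenCV has them; the wrist camera has in their place "hand_eye" (4x4, takes a point from camera to tool coordinates, whose origin is the TCP and whose axes are the flange's). Camera axes: x right, y down, z forward; pixel columns grow to the right and rows downward; lengths in mm; the calibration is good to about 2 mm. The wrist camera is an equidistant fisheye: a pixel r from the principal point sees the ray r / f radians off the axis. A picture is of the moment at which its call begins: read the wrist's pose just before it. get_calibration takes no time and is no camera call.
- job.job_done(): hands the job in, once; it reports no verdict.
The state is a dict: "clock": time; "joints": joint angles; "joint_vel": joint speeds; "joint_efforts": joint torques, N m; "position": TCP position; "ee_rot": TCP orientation; "contact_force": force on the tool from outside, world axes, zero at the start; "wrist_torque": the same for the moment, N m; "gripper_width": finger opening in mm.
Only numpy, scipy, OpenCV 4.12 (cv2) and the standard library are available. Lean on these libraries where they do the work, as an engineer would, in place of code of your own. Each camera call takes 0.05 s, during which the arm holds its last target. There are 200 camera calls.

### The job

Each yellow lane post has a steel weight hidden in one end: lift it at mid-length to find out which, then lay it in a lane of the sloping rack with its heavy end at the low end, on the blue foot, one post in each lane. When both are in and let go, tip the red keeper over so that it lies closed above them, and do not knock the other things on the bench about.

Things in the scene. Friction and masses are not known exactly. Their poses are not given: they have to be found in the camera images.
- post_a_mid (a point): Centre (17 mm above the table) of a square yellow post lying flat: 150 mm long, 34 x 34 mm, 0.37 kg, black caps, grey band at mid-length. x along its length, z up. A slug fixed in one end, +x or -x at random, puts the balance point 35 to 40 mm from the centre. The ends look alike. Lifted at mid-length, the heavy end sags in a light pinch; gripped firmly (30 N up) it pulls with 0.13 N m.
- post_b_mid (a point): second post, same as post_a in every way (same sizes, point and axes); its heavy end is drawn separately
- lane_0_seat (a point): Where the centre of a seated post lies in this lane of the rack, 95 mm above the table. x points up the lane (35 degrees, low end on the robot's right), y across, z square to it, out of its open side. Pairs of side guides 41 mm apart inside, mouths flared, stand 37 to 67 mm either side of the point along x and 10 mm above it; between them is open for fingers. End stop 82 mm down the lane.
- lane_1_seat (a point): same as lane_0_seat, for the other lane, the one nearer the robot
- foot_0 (a joint): blue sprung foot under the low end of lane 0, m pressed in, square to the lane: 0 = up (empty, or under the light end of a post), 0.008 = fully sunk, as it is under the heavy end (needs about 1.5 N)
- foot_1 (a joint): blue sprung foot under the low end of lane 1, m pressed in, square to the lane: 0 = up (empty, or under the light end of a post), 0.008 = fully sunk, as it is under the heavy end (needs about 1.5 N)
- rack: Grey two-lane rack fixed to the table, 250 mm wide (y), 220 mm deep, 148 mm high at its uphill corners, turned up to 0.4 rad. Origin on the table below the point midway between the two seats, which are 110 mm apart; x points uphill, to the robot's left, z up
- keeper_tab (a point): Outer end of the flat red tab (40 mm wide, 6 thick, 42 long) in the middle of the keeper, a red bar on two arms hinged along the uphill edge of the rack. The tab end is 107 mm from the hinge line, which lies 92 mm uphill of the seats (along rack x) and 140 mm above the table
- keeper (a joint): Keeper angle, rad: 0 = closed, level over the upper ends of the posts, some 5 mm clear; at the start 1.7 to 1.9, standing up and leaning away from the lanes, to the robot's left (stop at 1.9). Free hinge: pushed towards the lanes past upright (1.57) it falls shut by its own weight
- tape: bystander: tape roll lying flat, green ring 100 mm across, 24 mm high; origin at the centre of its underside
- spray: bystander: white bottle standing, 60 mm across, 150 mm high; origin at the centre of its underside
- brush: bystander: hand brush lying; origin at the centre of its underside
- mug: bystander: blue mug standing, 76 mm across, 85 mm high; origin at the centre of its underside
- counter: bystander: black hand-held counter, 120 x 70 x 18 mm; origin at the centre of its underside
- core: bystander: upright cardboard core, 40 mm across, 110 mm high; origin at the centre of its underside
Mind the look-alikes: they are no part of the job. Leave any green, purple or turquoise look-alike of the part that bears post_a_mid alone.

How it is judged (in metres and radians):
On the way, in this order (a step that is already met when the one before it is completed fails the run):
1. both posts lie seated, one in each lane, heavy end down (both blue feet sunk), and are let go (((x of post_a_mid in the frame of lane_0_seat between -0.02 and 0.02 m and y of post_a_mid in the frame of lane_0_seat between -0.012 and 0.012 m and z of post_a_mid in the frame of lane_0_seat between -0.014 and 0.01 m and angle between the x axis of post_a_mid and the x axis of lane_0_seat, either way round below 0.15 rad and x of post_b_mid in the frame of lane_1_seat between -0.02 and 0.02 m and y of post_b_mid in the frame of lane_1_seat between -0.012 and 0.012 m and z of post_b_mid in the frame of lane_1_seat between -0.014 and 0.01 m and angle between the x axis of post_b_mid and the x axis of lane_1_seat, either way round below 0.15 rad) or (x of post_a_mid in the frame of lane_1_seat between -0.02 and 0.02 m and y of post_a_mid in the frame of lane_1_seat between -0.012 and 0.012 m and z of post_a_mid in the frame of lane_1_seat between -0.014 and 0.01 m and angle between the x axis of post_a_mid and the x axis of lane_1_seat, either way round below 0.15 rad and x of post_b_mid in the frame of lane_0_seat between -0.02 and 0.02 m and y of post_b_mid in the frame of lane_0_seat between -0.012 and 0.012 m and z of post_b_mid in the frame of lane_0_seat between -0.014 and 0.01 m and angle between the x axis of post_b_mid and the x axis of lane_0_seat, either way round below 0.15 rad)) and value of joint each of foot_0, foot_1 above 0.005 m and contact force between the fingers and anything else below 0.2 N), for 0.3 s.
2. then the keeper is closed (value of joint keeper below 0.08 rad), for 0.2 s.
At the end, for the whole second after the job is handed in: One post let go in each lane: centre within 20 mm along, 12 mm across and 10 mm square to the lane of the seat point, length within 0.15 rad of the lane; both blue feet sunk over 5 mm (only a heavy end does that); keeper below 0.08 rad; bystanders not moved over 40 mm (all of step 1 and value of joint keeper below 0.08 rad); the robot touches nothing.
It fails at once if the tape roll, bottle, brush, mug, counter or core is shifted more than 40 mm (distance of any of tape, spray, brush, mug, counter, core from where it was at the start of the episode above 0.04 m).
It also fails if it takes over 72 s, if anything falls off the work surface, if the arm or the gripper's body presses on something with over 40 N, if the wrist force passes 120 N, or if a joint passes its speed limit or range.

## Working session

There is one attempt and no reset: what is moved stays moved. The work goes in short steps, Python scripts to look and compute and a tool call to move; the robot and the scene stay as the last step left them, time stands still between calls to the robot, and variables do not carry over. Pictures are saved under pics/ and viewed, about 8 in all and at most 12, crops included, and the job is handed in when it is done.

Besides the shell and the picture viewer there is one more tool, called after ">>>" in YAML: its name, and indented under it one key for each argument. send_rows: Moves the arm, as the interface text tells. Its arguments: {"type":"object","properties":{"steps":{"type":"array","items":{"type":"array","items":{"type":"array","items":{"type":"number"}}}}},"required":["steps"]}

```bash
mkdir -p pics; ls
cat > h.py <<'E'
import numpy as np, cv2
from scipy.spatial.transform import Rotation as R
from bench import arm, optics, job
def snap(n,f):
    p,d=optics.get_image(n); cv2.imwrite(f'pics/{f}.png',p); np.save(f'pics/{f}.npy',d); return p,d
def cal(n):
    c=optics.get_calibration(n); return np.array(c['K'],float),R.from_rotvec(np.ravel(c['rvec'])).as_matrix(),np.ravel(c['tvec']).astype(float)
def world(n,u,v,d):
    K,r,t=cal(n); c=np.array([(u-K[0,2])/K[0,0]*d,(v-K[1,2])/K[1,1]*d,d]); return r.T@(c-t)
def cloud(n,d):
    K,r,t=cal(n); v,u=np.mgrid[:d.shape[0],:d.shape[1]]
    c=np.stack([(u-K[0,2])/K[0,0]*d,(v-K[1,2])/K[1,1]*d,d],-1); return (c-t)@r
E
python3 - <<'E'
from h import *
s=arm.read_state(); print(s)
for n in('scene','top'):
    p,d=snap(n,n+'0'); K,r,t=cal(n); print(n,-r.T@t,K[0,0],r[2])
a=cv2.imread('pics/top0.png'); b=cv2.imread('pics/scene0.png')
print(optics.get_calibration('wrist'))
E
```

```text
pics
{'clock': 0.0, 'joints': array([-9.88393678e-01,  3.85573654e-01,  6.59883941e-03, -4.78785416e-04,
       -1.19399412e+00, -2.58596016e-01]), 'joint_vel': array([ 0.0014028 ,  0.00080138, -0.0013664 ,  0.00021252, -0.00078754,
        0.00163837]), 'joint_efforts': array([ 2.23578492e-03, -3.92291844e+01,  1.88397163e+01,  4.18619961e+00,
       -4.73011707e-03, -4.84255196e-06]), 'position': array([ 198.66143969, -591.90636479,  206.00376069]), 'ee_rot': array([-1.61109652e-01,  9.86935890e-01,  1.08249877e-03, -2.40327199e-04]), 'contact_force': array([ 0.23550546, -1.06896893,  0.47604032]), 'wrist_torque': array([0.0061653 , 0.02665717, 0.02675088]), 'gripper_width': 85.34725131928252}
scene [1393.60349329  406.77499232 1222.84881679] 452.72212693538296 [-0.59517657 -0.26399869 -0.75899245]
top [ 354.8887398    12.50133639 1535.50518734] 518.2816896159445 [ 0.11167325  0.00581373 -0.99372797]
{'K': array([[325.1922621 ,   0.        , 275.8455495 ],
       [  0.        , 325.1922621 , 216.52739771],
       [  0.        ,   0.        ,   1.        ]]), 'hand_eye': array([[ 1.13409299e-05, -9.47352878e-01, -3.20191388e-01,
         8.09681257e+01],
       [ 9.99999979e-01, -5.45333054e-05,  1.96767358e-04,
        -4.04792247e-01],
       [-2.03869217e-04, -3.20191384e-01,  9.47352857e-01,
        -1.66517946e+02],
       [ 0.00000000e+00,  0.00000000e+00,  0.00000000e+00,
         1.00000000e+00]])}
```

View pics/top0.png

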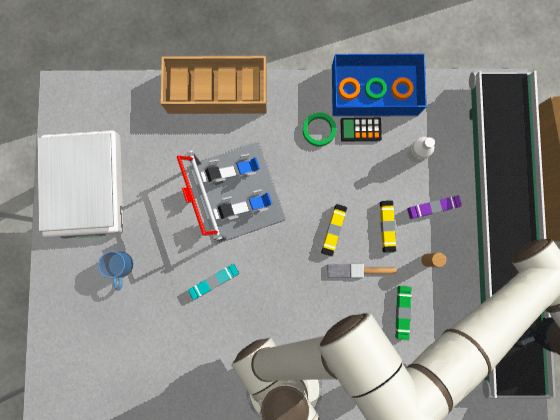

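View pics/scene0.png

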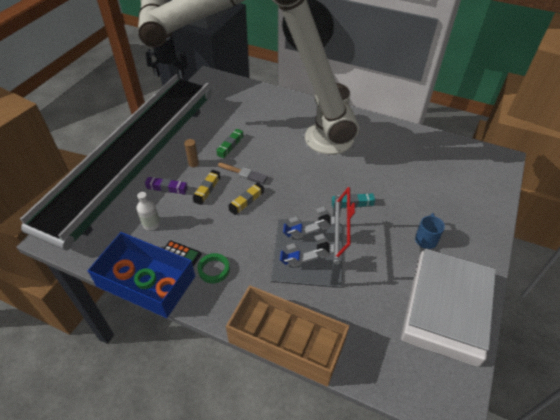

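The top view shows yellow posts near (334,229) and (388,226), and the rack near (230,195) with its feet on the right (blue, 248,165 and 261,201). The red keeper stands at (195,195). I'll measure these next.

Run:
```python
from h import *
p=cv2.imread('pics/top0.png'); d=np.load('pics/top0.npy'); C=cloud('top',d); h=cv2.cvtColor(p,cv2.COLOR_BGR2HSV)
y=((h[...,0]>20)&(h[...,0]<35)&(h[...,1]>150)&(h[...,2]>120)); y[:190]=0;y[270:]=0
y[:,:310]=0
y=cv2.morphologyEx(y.astype(np.uint8),cv2.MORPH_CLOSE,np.ones((9,9)))
n,l,s,c=cv2.connectedComponentsWithStats(y)
for i in range(1,n):
    if s[i,4]<150: continue
    m=l==i; q=C[m]; q=q[(q[:,2]>25)&(q[:,2]<45)]; rc=cv2.minAreaRect(q[:,:2].astype(np.float32)); w,vv=np.linalg.eigh(np.cov(q[:,:2].T)); a=vv[:,1]
    print('post',c[i].round(),rc,np.median(q[:,2]),'angle',np.degrees(np.arctan2(a[1],a[0])))
def comp(name,m):
    n,l,s,c=cv2.connectedComponentsWithStats(m.astype(np.uint8))
    for i in range(1,n):
        if s[i,4]>30: q=C[l==i]; print(name,c[i].round(),s[i,4],np.median(q,0).round(1),q.min(0).round(),q.max(0).round())
roi=np.zeros(p.shape[:2],bool); roi[140:250,140:290]=1
comp('blue',(h[...,0]>100)&(h[...,0]<125)&(h[...,1]>150)&roi)
comp('red',((h[...,0]<8)|(h[...,0]>172))&(h[...,1]>150)&roi)
for uv in [(195,157),(210,190),(205,171),(283,221),(258,143),(217,236)]: print(uv,C[uv[1],uv[0]].round(1))
cv2.imwrite('pics/crop1.png',cv2.resize(p[140:250,140:290],None,fx=5,fy=5,interpolation=cv2.INTER_CUBIC))
```

```text
post [387. 213.] ((503.80206298828125, -304.3388977050781), (44.74397659301758, 32.729373931884766), 0.16466940939426422) 34.51040157631316 angle -179.2406497649946
post [338. 217.] ((490.5915222167969, -159.29660034179688), (33.92119598388672, 45.24490737915039), 72.20720672607422) 33.925026054448345 angle 158.80648190250062
post [389. 238.] ((428.9052734375, -306.7335205078125), (43.704994201660156, 32.60231018066406), 0.9948422312736511) 34.51279499681234 angle -179.57070802724957
post [330. 241.] ((420.43646240234375, -137.26980590820312), (33.679466247558594, 41.99565505981445), 70.96601104736328) 34.644862656859054 angle 162.67163865003735
blue [248. 166.] 230 [640.6 101.4  48.3] [355.  13.  13.] [ 663.  133. 1536.]
blue [260. 201.] 243 [536.8  65.9  48.8] [513.  34.   7.] [560.  97.  66.]
red [192. 195.] 444 [530.7 241.7 210.5] [355.  13.  -4.] [ 684.  315. 1536.]
(195, 157) [654.7 245.9 109.6]
(210, 190) [575.5 215.9  10.9]
(205, 171) [615.5 217.9 105.9]
(283, 221) [483.4  -0.8  -2.3]
(258, 143) [718.2  73.4   7.7]
(217, 236) [431.3 177.7 145.9]
```

View pics/crop1.png

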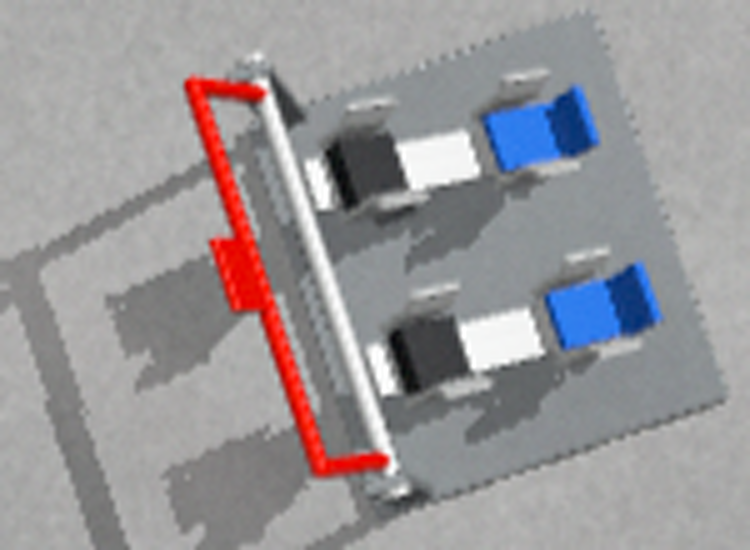

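Run:
```python
from h import *
d=np.load('pics/top0.npy'); C=cloud('top',d); K,r,t=cal('top'); o=-r.T@t
def ray(c,z):
    u,v=(np.array(c)+.5)/5-.5+140; w=r.T@np.array([(u-K[0,2])/K[0,0],(v-K[1,2])/K[1,1],1]); return o+w*(z-o[2])/w[2]
a=ray((265,92),146);b=ray((383,455),146);print('hinge',a,b,np.degrees(np.arctan2(*(a-b)[1::-1]))); ax=(a-b)/np.linalg.norm(a-b)
up=np.array([-ax[1],ax[0],0]); print('up',up)
s0=ray((561,127),34+6);s1=ray((620,307),40);print('stops',s0,s1,s0+up*59,s1+up*59)
print('from hinge mid', (a+b)/2-92*up, 'mid stops',(s0+s1)/2+59*up)
# blobs: black plates, guides
for n,c in dict(bl0=(370,165),bl1=(432,350),wh0=(440,157),wh1=(503,340),f0=(525,137),f1=(585,320),g0a=(370,103),g0b=(405,202),g0c=(525,78),g0d=(550,170),tab=(237,275),t2=(215,243),t3=(235,308)).items():
    u,v=((np.array(c)+.5)/5-.5+140).round().astype(int); q=C[v-1:v+2,u-1:u+2].reshape(-1,3); print(n,np.median(q,0).round(1), ((np.median(q,0)-(a+b)/2)@np.array([up,ax]).T).round(1))
```

```text
hinge [644.33151013 246.40897146 146.        ] [445.78099996 179.97652093 146.        ] 18.49957935849555
up [-0.31729769  0.94832598  0.        ]
stops [644.838616    90.26173824  40.        ] [538.42290625  55.69980804  40.        ] [626.11805204 146.21297134  40.        ] [519.70234229 111.65104113  40.        ]
from hinge mid [574.24764291 125.94675561 146.        ] mid stops [572.91019716 128.93200624  40.        ]
bl0 [609.  192.2 110.2] [-40.2  54. ]
bl1 [505.  157.7 108.3] [-39.9 -55.6]
wh0 [623.6 157.6  64.8] [-77.6  56.8]
wh1 [515.7 122.2  66.6] [-76.9 -56.7]
f0 [637.2 109.5  49.5] [-127.5   54.5]
f1 [528.6  74.5  50.5] [-126.3  -59.6]
g0a [641.4 191.6 129.9] [-51.   84.5]
g0b [588.1 172.1 131.7] [-52.7  27.8]
g0c [667.9 109.   69.5] [-137.8   83.4]
g0d [614.8  94.   73.1] [-135.2   28.3]
tab [530.7 244.4 234.3] [34.2 -3.7]
t2 [547.6 256.5 238.8] [40.2 16.1]
t3 [514.7 242.9 238.6] [ 37.8 -19.3]
```

```bash
cat >> h.py <<'E'
def plan(x,y,z,yaw=None,n=None,g=1):
    s=arm.read_state(); p=s['position']; M=R.from_quat(s['ee_rot']).as_matrix(); y0=np.degrees(np.arctan2(M[1,0],M[0,0]))
    dy=0 if yaw is None else (yaw-y0+180)%360-180
    D=np.array([x,y,z])-p; m=max(1,int(np.ceil(max(np.linalg.norm(D)/38,abs(dy)/6.5)))); n=n or m
    print('t',round(s['clock'],2),'p',p.round(1),'yaw',y0.round(1),'F',s['contact_force'].round(1),'T',s['wrist_torque'].round(3),'w',round(s['gripper_width'],1),'q6',s['joints'][5].round(2),'tilt',np.degrees(np.arccos(-M[2,2])).round(2))
    rows=[]
    for i in range(n):
        a=np.radians(y0+dy*i/n); c,q=np.cos(a),np.sin(a); d=D/n/10
        rows.append([round(c*d[0]+q*d[1],2),round(q*d[0]-c*d[1],2),round(-d[2],2),round(-np.radians(dy)/n,3),g])
    print('need',D.round(1),round(dy,1),'n',n)
    for r in rows: print(str(r)+',')
E
python3 -c "
from h import *
plan(455.5,-148.3,130,162.6)"
```

```text
t 0.1 p [ 198.7 -592.   206.1] yaw -161.5 F [-0.3 -0.4  0.1] T [ 0.054  0.013 -0.041] w 85.4 q6 -0.26 tilt 0.11
need [256.8 443.7 -76.1] -35.9 n 14
[np.float64(-2.75), np.float64(2.42), np.float64(0.54), np.float64(0.045), 1],
[np.float64(-2.64), np.float64(2.54), np.float64(0.54), np.float64(0.045), 1],
[np.float64(-2.52), np.float64(2.66), np.float64(0.54), np.float64(0.045), 1],
[np.float64(-2.4), np.float64(2.77), np.float64(0.54), np.float64(0.045), 1],
[np.float64(-2.27), np.float64(2.87), np.float64(0.54), np.float64(0.045), 1],
[np.float64(-2.14), np.float64(2.97), np.float64(0.54), np.float64(0.045), 1],
[np.float64(-2.01), np.float64(3.06), np.float64(0.54), np.float64(0.045), 1],
[np.float64(-1.87), np.float64(3.15), np.float64(0.54), np.float64(0.045), 1],
[np.float64(-1.72), np.float64(3.23), np.float64(0.54), np.float64(0.045), 1],
[np.float64(-1.58), np.float64(3.31), np.float64(0.54), np.float64(0.045), 1],
[np.float64(-1.43), np.float64(3.37), np.float64(0.54), np.float64(0.045), 1],
[np.float64(-1.27), np.float64(3.43), np.float64(0.54), np.float64(0.045), 1],
[np.float64(-1.12), np.float64(3.49), np.float64(0.54), np.float64(0.045), 1],
[np.float64(-0.96), np.float64(3.53), np.float64(0.54), np.float64(0.045), 1],
```

>>> send_rows:
  steps:
    - [[-2.75, 2.4, 0.4, 0.045, 1], [-2.65, 2.55, 0.4, 0.045, 1], [-2.5, 2.65, 0.4, 0.045, 1], [-2.4, 2.75, 0.4, 0.045, 1], [-2.25, 2.85, 0.4, 0.045, 1], [-2.15, 3.0, 0.4, 0.045, 1], [-2.0, 3.05, 0.4, 0.045, 1], [-1.85, 3.15, 0.4, 0.045, 1], [-1.7, 3.25, 0.4, 0.045, 1], [-1.6, 3.3, 0.4, 0.045, 1]]

```text
clock: 0.93
position: [387.3, -268.8, 159.6]
ee_rot: [0.081, 0.997, 0.003, -0.003]
contact_force: [1.2, -0.5, 0.1]
gripper_width: 85.4
```

```bash
sed -i 's/rows.append(\[\(.*\),g\])$/rows.append([float(v) for v in [\1]]+[g])/' h.py; python3 -c "
from h import *
plan(455.5,-148.3,110,162.6)"
```

```text
t 0.93 p [ 387.3 -268.8  159.6] yaw 170.7 F [ 1.2 -0.5  0.1] T [-0.046 -0.031 -0.009] w 85.4 q6 -1.47 tilt 0.5
need [ 68.2 120.5 -49.6] -8.1 n 4
[-1.2, 3.25, 1.24, 0.035, 1],
[-1.08, 3.29, 1.24, 0.035, 1],
[-0.96, 3.32, 1.24, 0.035, 1],
[-0.85, 3.36, 1.24, 0.035, 1],
```

>>> send_rows:
  steps:
    - [[-1.2, 3.25, 1.3, 0.035, 1], [-1.1, 3.3, 1.3, 0.035, 1], [-0.95, 3.3, 1.3, 0.035, 1], [-0.85, 3.35, 1.3, 0.035, 1], [0, 0, 0, 0, 1]]

```text
clock: 1.35
position: [460.2, -137.6, 105.8]
ee_rot: [0.152, 0.988, 0.002, -0.002]
contact_force: [-0.5, -0.3, -1.0]
gripper_width: 85.0
```

Run:
```python
from h import *
plan(455.5,-148.3,5,162.6)
s=arm.read_state(); p,d=snap('wrist','w1')
K=np.array(optics.get_calibration('wrist')['K']); H=np.array(optics.get_calibration('wrist')['hand_eye'])
h=cv2.cvtColor(p,cv2.COLOR_BGR2HSV); m=((h[...,0]>20)&(h[...,0]<35)&(h[...,1]>150)&(h[...,2]>100))
v,u=np.nonzero(m); x=(u-K[0,2])/K[0,0];y=(v-K[1,2])/K[1,1]; th=np.hypot(x,y); k=np.tan(th)/np.maximum(th,1e-6)
z=d[v,u]; c=np.stack([x*k*z,y*k*z,z,np.ones_like(z)],1)
T=np.eye(4);T[:3,:3]=R.from_quat(s['ee_rot']).as_matrix();T[:3,3]=s['position']
q=(c@H.T@T.T)[:,:3]; q=q[(z>0)&(abs(q[:,2]-34)<8)&(np.hypot(q[:,0]-455,q[:,1]+148)<90)]
rc=cv2.minAreaRect(q[:,:2].astype(np.float32)); print(len(q),rc,np.median(q,0))
```

```text
t 1.35 p [ 460.2 -137.6  105.8] yaw 162.5 F [-0.5 -0.3 -1. ] T [-0.065  0.073  0.044] w 85.0 q6 -1.92 tilt 0.38
need [  -4.7  -10.7 -100.8] 0.1 n 3
[0.04, -0.39, 3.36, -0.001, 1],
[0.04, -0.39, 3.36, -0.001, 1],
[0.04, -0.39, 3.36, -0.001, 1],
3846 ((454.02301025390625, -147.44189453125), (32.486473083496094, 116.84343719482422), 72.78792572021484) [ 435.17610882 -145.38002898   33.59597829]
```

View pics/w1.png

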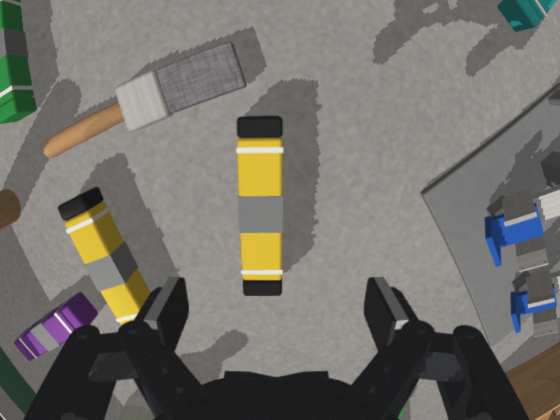

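The wrist view shows the yellow post centred at (260,215). It measures (454,-147) and agrees with the top view, so I'll descend and grip.

>>> send_rows:
  steps:
    - [[0.05, -0.4, 3.3, 0, 1], [0.05, -0.4, 3.3, 0, 1], [0.05, -0.35, 3.3, 0, 1], [0, 0, 0, 0, 1], [0, 0, 0, 0, 0.0], [0, 0, 0, 0, 0.0], [0, 0, 0, 0, 0.0], [0, 0, 0, 0, 0.0], [0, 0, 0, 0, 0.0]]

```text
clock: 2.15
position: [459.8, -151.6, 12.6]
ee_rot: [0.15, 0.989, 0.003, 0.005]
contact_force: [0.4, 0.3, -0.0]
gripper_width: 25.8
```

```bash
python3 -c "
from h import *
plan(454,-147.4,80,162.6,g=0)"
```

```text
t 2.15 p [ 459.8 -151.6   12.6] yaw 162.7 F [ 0.4  0.3 -0. ] T [-0.002  0.005 -0.003] w 25.8 q6 -1.88 tilt 0.66
need [-5.8  4.2 67.4] -0.1 n 2
[0.34, 0.11, -3.37, 0.001, 0],
[0.34, 0.11, -3.37, 0.001, 0],
```

>>> send_rows:
  steps:
    - [[0, 0, 0, 0, 0], [0, 0, 0, 0, 0]]

```text
clock: 2.32
position: [461.5, -151.6, 15.0]
ee_rot: [0.15, 0.989, 0.003, 0.008]
contact_force: [-0.3, -0.6, 0.0]
gripper_width: 0.3
```

Run:
```python
from h import *
plan(454,-147.4,80,162.6,g=0)
p,d=snap('wrist','w2')
```

```text
t 2.32 p [ 461.5 -151.6   15. ] yaw 162.7 F [-0.3 -0.6  0. ] T [-0.001  0.012  0.039] w 0.3 q6 -1.88 tilt 0.95
need [-7.5  4.2 65. ] -0.1 n 2
[0.42, 0.09, -3.25, 0.001, 0],
[0.42, 0.09, -3.25, 0.001, 0],
```

View pics/w2.png

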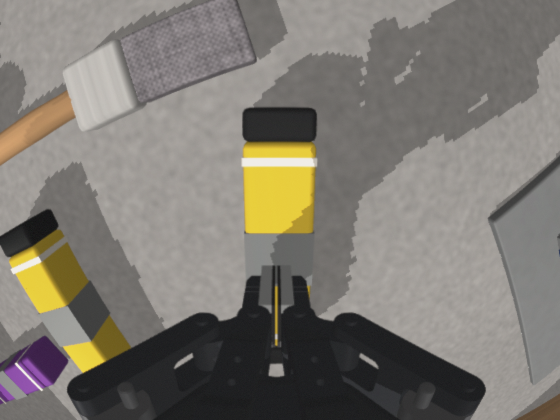

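```bash
cat >> h.py <<'E'
def wcloud(d,s):
    c=optics.get_calibration('wrist'); K=np.array(c['K']); H=np.array(c['hand_eye'])
    v,u=np.mgrid[:420,:560]; x=(u-K[0,2])/K[0,0];y=(v-K[1,2])/K[1,1]; th=np.hypot(x,y); k=np.tan(th)/np.maximum(th,1e-6)
    c=np.stack([x*k*d,y*k*d,d,np.ones_like(d)],-1)
    T=np.eye(4);T[:3,:3]=R.from_quat(s['ee_rot']).as_matrix();T[:3,3]=s['position']
    return (c@H.T@T.T)[...,:3],(c@H.T)[...,:3]
E
python3 - <<'E'
from h import *
s=arm.read_state(); d=np.load('pics/w2.npy'); W,Tl=wcloud(d,s)
for n,(u,v) in dict(cap=(280,125),yel=(280,190),grey=(250,250),grey2=(310,250),table=(200,180),tip=(268,275),tipR=(289,275),f2=(255,310),slit=(277,320)).items(): print(n,d[v,u],W[v,u].round(1),Tl[v,u].round(1))
print(s['joints'],s['joint_efforts'],s['contact_force'])
E
```

```text
cap 142.09317 [ 390.9 -127.3   32.6] [ 74.5   2.4 -18.7]
yel 151.35678 [ 419.7 -136.2   33.5] [ 44.3   2.5 -19.1]
grey 162.01619 [ 444.9 -159.6   33.1] [ 13.3 -12.4 -18.4]
grey2 160.4974 [ 453.2 -130.8   34.7] [ 13.9  17.5 -19.8]
table 183.22568 [ 4.086e+02 -1.802e+02  2.000e-01] [ 42.3 -43.2  13.8]
tip 145.05875 [ 450.9 -151.8   52.3] [  9.6  -3.  -37.5]
tipR 145.3157 [ 453.8 -142.7   52.2] [  9.5   6.5 -37.3]
f2 114.441864 [ 446.6 -154.9   83.7] [ 12.3  -7.  -68.9]
slit 125.27253 [ 459.1 -150.3   76. ] [  1.8   1.  -61. ]
[ 0.01560702  0.38779108 -0.57500601 -0.00542212 -0.59158152 -1.88364672] [-7.08460668e-02 -3.17184520e+01  1.13886434e+01  2.50522435e+00
  5.70304212e-03  2.24610278e-05] [-0.53469399 -0.57769246  0.25439919]
```

Run:
```python
from h import *
s=arm.read_state()
d=np.load('pics/w1.npy'); W,Tl=wcloud(d,s)
for v in range(275,345,8): print(v,[Tl[v,u].round(0).tolist() for u in (165,178,378,390)])
d=np.load('pics/w2.npy'); W,Tl=wcloud(d,s)
print()
for v in range(255,345,8): print(v,[Tl[v,u].round(0).tolist() for u in (250,265,270,285,290,303)])
p,d=snap('scene','s2'); c=p[90:250,130:330]; cv2.imwrite('pics/s2c.png',cv2.resize(c,None,fx=4,fy=3.75,interpolation=cv2.INTER_CUBIC)[:600])
```

```text
275 [[-73.0, -110.0, 106.0], [-71.0, -96.0, 105.0], [-72.0, 101.0, 105.0], [-72.0, 114.0, 105.0]]
283 [[9.0, -49.0, -47.0], [10.0, -42.0, -47.0], [10.0, 45.0, -47.0], [-81.0, 115.0, 105.0]]
291 [[9.0, -47.0, -53.0], [7.0, -42.0, -49.0], [9.0, 44.0, -53.0], [9.0, 49.0, -54.0]]
299 [[10.0, -44.0, -60.0], [4.0, -42.0, -51.0], [7.0, 43.0, -55.0], [9.0, 47.0, -60.0]]
307 [[9.0, -43.0, -65.0], [-0.0, -43.0, -51.0], [4.0, 43.0, -57.0], [9.0, 46.0, -65.0]]
315 [[8.0, -42.0, -69.0], [-2.0, -42.0, -54.0], [1.0, 43.0, -59.0], [10.0, 43.0, -71.0]]
323 [[5.0, -42.0, -70.0], [-6.0, -42.0, -55.0], [-3.0, 44.0, -60.0], [7.0, 44.0, -72.0]]
331 [[3.0, -42.0, -72.0], [-8.0, -42.0, -58.0], [-5.0, 43.0, -62.0], [5.0, 43.0, -75.0]]
339 [[-1.0, -42.0, -73.0], [-11.0, -42.0, -60.0], [-8.0, 43.0, -64.0], [1.0, 44.0, -75.0]]

255 [[11.0, -12.0, -19.0], [11.0, -5.0, -20.0], [11.0, -2.0, -20.0], [11.0, 5.0, -19.0], [11.0, 8.0, -19.0], [10.0, 14.0, -18.0]]
263 [[6.0, -13.0, -19.0], [6.0, -5.0, -19.0], [7.0, -2.0, -20.0], [6.0, 5.0, -18.0], [6.0, 8.0, -19.0], [81.0, 1.0, -166.0]]
271 [[2.0, -13.0, -19.0], [9.0, -
[... 532 characters left out ...]
0], [10.0, 4.0, -60.0], [9.0, 6.0, -60.0], [6.0, 12.0, -54.0]]
311 [[12.0, -9.0, -69.0], [11.0, -3.0, -68.0], [6.0, -2.0, -61.0], [10.0, 4.0, -67.0], [11.0, 6.0, -68.0], [12.0, 10.0, -69.0]]
319 [[10.0, -9.0, -72.0], [11.0, -3.0, -73.0], [6.0, -2.0, -66.0], [11.0, 4.0, -72.0], [10.0, 6.0, -72.0], [11.0, 10.0, -73.0]]
327 [[11.0, -8.0, -77.0], [10.0, -3.0, -76.0], [6.0, -2.0, -71.0], [10.0, 4.0, -76.0], [10.0, 5.0, -77.0], [11.0, 10.0, -77.0]]
335 [[10.0, -8.0, -81.0], [11.0, -3.0, -82.0], [2.0, -2.0, -70.0], [8.0, 4.0, -78.0], [11.0, 5.0, -81.0], [10.0, 10.0, -80.0]]
343 [[16.0, -7.0, -91.0], [9.0, -3.0, -84.0], [-3.0, -2.0, -70.0], [-0.0, 4.0, -73.0], [16.0, 5.0, -91.0], [16.0, 9.0, -92.0]]
```

View pics/s2c.png

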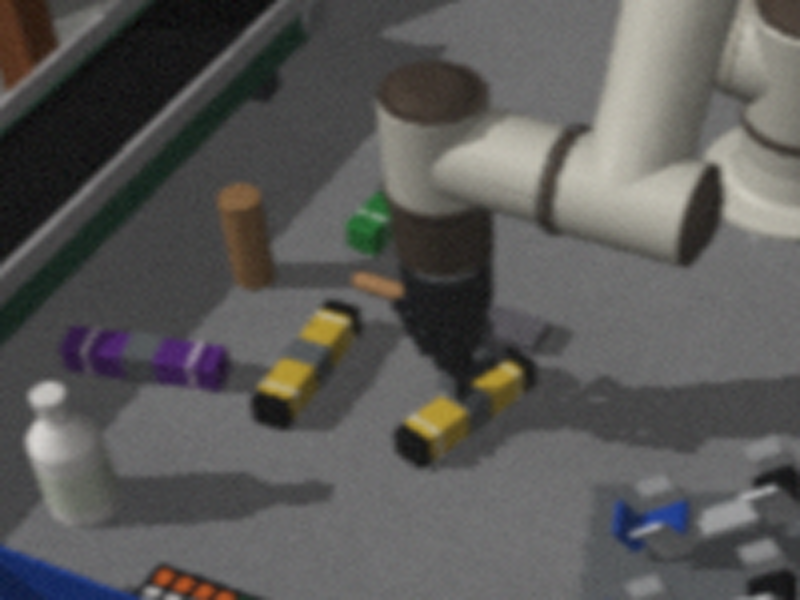

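The crop shows the shut fingers standing above post B. Wrist depth puts the real fingertips about 30 mm short of the reported TCP. I'll open and go about 44 mm lower, watching force.

>>> send_rows:
  steps:
    - [[0.25, 0, 0, 0, 1], [0.25, 0, 0, 0, 1], [0.2, 0.2, 0, 0, 1], [0, 0.1, 0, 0, 1], [0, 0.05, 0.5, 0, 1]]

```text
clock: 2.83
position: [455.4, -145.6, 10.2]
ee_rot: [0.15, 0.989, 0.003, 0.008]
contact_force: [0.5, 0.2, 0.1]
gripper_width: 60.6
```

```bash
python3 -c "
from h import *
plan(454,-147.4,-28,162.8)"
```

```text
t 2.83 p [ 455.4 -145.6   10.2] yaw 162.7 F [0.5 0.2 0.1] T [-0.011  0.001  0.002] w 60.6 q6 -1.9 tilt 1.0
need [ -1.4  -1.8 -38.2] 0.1 n 2
[0.04, -0.11, 1.91, -0.001, 1],
[0.04, -0.11, 1.91, -0.001, 1],
```

>>> send_rows:
  steps:
    - [[0.1, -0.1, 0, 0, 1], [0.05, -0.1, 0.5, 0, 1], [0.05, 0, 1.5, 0, 1], [0, 0, 1.5, 0, 1], [0, 0, 0.3, 0, 1]]

```text
clock: 3.25
position: [453.8, -146.6, -30.1]
ee_rot: [0.15, 0.989, 0.003, 0.009]
contact_force: [-0.7, -0.5, 0.4]
gripper_width: 85.2
```

```bash
python3 -c "
from h import *
plan(454,-147.4,-28,162.8)"
```

```text
t 3.25 p [ 453.8 -146.6  -30.1] yaw 162.8 F [-0.7 -0.5  0.4] T [-0.007  0.135 -0.026] w 85.2 q6 -1.89 tilt 1.07
need [ 0.2 -0.8  2.1] 0.0 n 1
[-0.04, -0.07, -0.21, -0.001, 1],
```

No contact at TCP z=-30, which confirms the offset. Closing on the post.

>>> send_rows:
  steps:
    - [[0, 0, 0, 0, 0], [0, 0, 0, 0, 0], [0, 0, 0, 0, 0], [0, 0, 0, 0, 0], [0, 0, 0, 0, 0], [0, 0, 0, 0, 0]]

```text
clock: 3.75
position: [454.9, -150.4, -23.2]
ee_rot: [0.148, 0.989, 0.0, 0.009]
contact_force: [0.0, 0.1, -3.6]
gripper_width: 33.1
```

```bash
python3 -c "
from h import *
plan(454,-147.4,30,162.8,g=0)"
```

```text
t 3.75 p [ 454.9 -150.4  -23.2] yaw 163.0 F [ 0.   0.1 -3.6] T [-0.009 -0.038 -0.021] w 33.1 q6 -1.89 tilt 1.06
need [-0.9  3.  53.2] -0.2 n 2
[0.09, 0.13, -2.66, 0.002, 0],
[0.09, 0.13, -2.66, 0.002, 0],
```

>>> send_rows:
  steps:
    - [[0, 0, -1.5, 0, 0], [0, 0, -2.5, 0, 0], [0, 0, -2.5, 0, 0], [0, 0, 0.1, 0, 0], [0, 0, 0.1, 0, 0], [0, 0, 0.1, 0, 0]]

```text
clock: 4.25
position: [450.7, -149.6, 38.8]
ee_rot: [0.149, 0.989, 0.001, 0.007]
contact_force: [-0.1, -0.3, -4.2]
gripper_width: 33.4
```

Run:
```python
from h import *
plan(454,-147.4,-20,162.8,g=0)
for i in range(4):
    s=arm.read_state(); M=R.from_quat(s['ee_rot']).as_matrix(); print('F',s['contact_force'].round(2),'T',s['wrist_torque'].round(3),'tool',(M.T@s['wrist_torque']).round(3)); snap('wrist','w3')
d=np.load('pics/w3.npy'); p=cv2.imread('pics/w3.png'); W,T=wcloud(d,s); h=cv2.cvtColor(p,cv2.COLOR_BGR2HSV)
m=((h[...,0]>20)&(h[...,0]<35)&(h[...,1]>150)&(h[...,2]>100))&(abs(T[...,1])<20)
q=T[m]; print(len(q)); 
for a in range(-80,90,15):
    k=q[(abs(q[:,0]-a)<7.5)]
    if len(k)>20: print(a,len(k),np.median(k,0).round(1))
```

```text
t 4.25 p [ 450.7 -149.6   38.8] yaw 162.9 F [-0.1 -0.3 -4.2] T [-0.074 -0.117  0.049] w 33.4 q6 -1.89 tilt 0.76
need [  3.3   2.2 -58.8] -0.1 n 2
[-0.12, 0.15, 2.94, 0.001, 0],
[-0.12, 0.15, 2.94, 0.001, 0],
F [-0.06 -0.32 -4.17] T [-0.074 -0.117  0.049] tool [ 0.035 -0.133 -0.05 ]
F [-0.11 -0.29 -4.21] T [-0.019 -0.02  -0.009] tool [ 0.012 -0.025  0.009]
F [-0.47  0.82 -2.97] T [-0.086 -0.109 -0.052] tool [ 0.051 -0.13   0.051]
F [-0.02  0.49 -3.85] T [-0.012 -0.046  0.   ] tool [-0.002 -0.047 -0.   ]
10947
-35 528 [-30.1   0.2 -57.7]
-20 1311 [-21.5   0.2 -58. ]
10 560 [ 16.    1.4 -58.4]
25 3068 [ 25.3   1.  -58.6]
40 3479 [ 40.1   1.3 -58.7]
55 1951 [ 55.4   1.6 -58.6]
85 50 [  81.     0.5 -166.5]
```

Run:
```python
from h import *
L=[]
for i in range(14):
    optics.get_image('wrist'); s=arm.read_state(); M=R.from_quat(s['ee_rot']).as_matrix(); L.append(np.r_[M.T@s['wrist_torque'],s['contact_force']])
print(np.mean(L,0).round(3),(np.std(L,0)/14**.5).round(3))
W=optics.get_calibration
```

```text
[-1.000e-03 -9.900e-02 -5.000e-03  1.700e-01 -3.810e-01 -3.622e+00] [0.008 0.006 0.007 0.118 0.12  0.131]
```

```bash
python3 -c "
from h import *
plan(625,145,150,-71.3,g=0)"
```

```text
t 5.15 p [ 450.9 -149.7   39.2] yaw 162.9 F [-0.2 -0.4 -3.4] T [-0.007 -0.095 -0.009] w 33.2 q6 -1.89 tilt 0.75
need [174.1 294.7 110.8] 125.8 n 20
[-0.4, 1.66, -0.55, -0.11, 0],
[-0.58, 1.61, -0.55, -0.11, 0],
[-0.75, 1.54, -0.55, -0.11, 0],
[-0.92, 1.45, -0.55, -0.11, 0],
[-1.07, 1.34, -0.55, -0.11, 0],
[-1.21, 1.21, -0.55, -0.11, 0],
[-1.33, 1.07, -0.55, -0.11, 0],
[-1.44, 0.92, -0.55, -0.11, 0],
[-1.54, 0.76, -0.55, -0.11, 0],
[-1.61, 0.58, -0.55, -0.11, 0],
[-1.66, 0.4, -0.55, -0.11, 0],
[-1.7, 0.22, -0.55, -0.11, 0],
[-1.71, 0.03, -0.55, -0.11, 0],
[-1.7, -0.16, -0.55, -0.11, 0],
[-1.68, -0.34, -0.55, -0.11, 0],
[-1.63, -0.52, -0.55, -0.11, 0],
[-1.56, -0.7, -0.55, -0.11, 0],
[-1.48, -0.87, -0.55, -0.11, 0],
[-1.37, -1.02, -0.55, -0.11, 0],
[-1.25, -1.17, -0.55, -0.11, 0],
```

>>> send_rows:
  steps:
    - [[-0.4, 1.6, -1.0, -0.11, 0], [-0.6, 1.6, -1.0, -0.11, 0], [-0.75, 1.5, -1.0, -0.11, 0], [-0.9, 1.4, -1.0, -0.11, 0], [-1.05, 1.3, -1.0, -0.11, 0], [-1.2, 1.2, -1.0, -0.11, 0], [-1.3, 1.0, -1.0, -0.11, 0], [-1.4, 0.9, -1.0, -0.11, 0], [-1.5, 0.7, -1.0, -0.11, 0], [-1.6, 0.5, -1.0, -0.11, 0]]

```text
clock: 5.98
position: [530.3, -1.3, 140.5]
ee_rot: [-0.41, 0.912, 0.0, 0.0]
contact_force: [-0.5, 0.2, -3.9]
gripper_width: 33.1
```

```bash
python3 -c "
from h import *
plan(625,145,150,-71.3,g=0)"
```

```text
t 5.98 p [530.3  -1.3 140.5] yaw -131.5 F [-0.5  0.2 -3.9] T [ 0.123 -0.14  -0.021] w 33.1 q6 -1.03 tilt 0.08
need [ 94.7 146.3   9.5] 60.2 n 10
[-1.72, 0.26, -0.1, -0.105, 0],
[-1.74, 0.08, -0.1, -0.105, 0],
[-1.74, -0.1, -0.1, -0.105, 0],
[-1.72, -0.29, -0.1, -0.105, 0],
[-1.68, -0.46, -0.1, -0.105, 0],
[-1.62, -0.64, -0.1, -0.105, 0],
[-1.55, -0.8, -0.1, -0.105, 0],
[-1.45, -0.96, -0.1, -0.105, 0],
[-1.34, -1.11, -0.1, -0.105, 0],
[-1.22, -1.24, -0.1, -0.105, 0],
```

>>> send_rows:
  steps:
    - [[-1.7, 0.25, -0.1, -0.105, 0], [-1.75, 0.1, -0.1, -0.105, 0], [-1.75, -0.1, -0.1, -0.105, 0], [-1.7, -0.3, -0.1, -0.105, 0], [-1.7, -0.45, -0.1, -0.105, 0], [-1.6, -0.65, -0.1, -0.105, 0], [-1.55, -0.8, -0.1, -0.105, 0], [-1.45, -0.95, -0.1, -0.105, 0], [-1.35, -1.1, -0.1, -0.105, 0], [-1.2, -1.25, -0.1, -0.105, 0]]

```text
clock: 6.82
position: [621.2, 154.8, 150.2]
ee_rot: [0.827, -0.562, -0.003, 0.0]
contact_force: [0.3, 0.6, -4.9]
gripper_width: 33.1
```

Run:
```python
from h import *
plan(625,145,150,-71.3,g=0)
s=arm.read_state(); p,d=snap('wrist','w4'); W,T=wcloud(d,s); h=cv2.cvtColor(p,cv2.COLOR_BGR2HSV)
m=(h[...,0]>100)&(h[...,0]<125)&(h[...,1]>150)&(W[...,2]<90)&(W[...,2]>20)
n,l,st,c=cv2.connectedComponentsWithStats(m.astype(np.uint8))
for i in range(1,n):
    if st[i,4]>100: q=W[l==i]; print('blue',c[i].round(),st[i,4],np.median(q,0).round(1))
```

```text
t 6.82 p [621.2 154.8 150.2] yaw -68.4 F [ 0.3  0.6 -4.9] T [ 0.097 -0.019 -0.011] w 33.1 q6 -0.11 tilt 0.38
need [ 3.8 -9.8 -0.2] -2.9 n 1
[1.05, 0.01, 0.02, 0.051, 0],
blue [281. 116.] 751 [647.1  81.3  48.9]
blue [405. 152.] 2300 [535.7  66.   48.1]
```

View pics/w4.png

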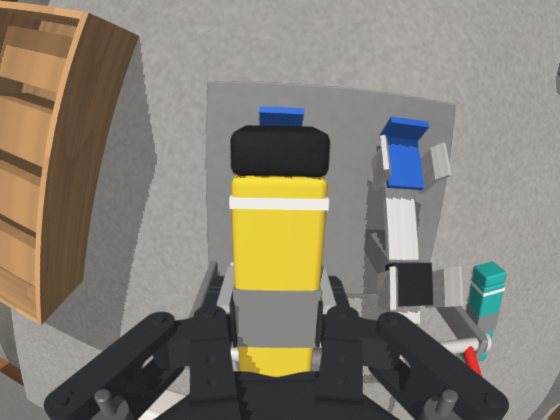

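The wrist view shows lane 0's stop at (281,116) ahead of the held post and lane 1's foot at (405,152). Both match my rack pose, so I'm going down.

>>> send_rows:
  steps:
    - [[0.55, 0, 1.0, 0.025, 0], [0.5, 0, 1.0, 0.025, 0], [0, 0, 1.0, 0, 0], [0, 0, 1.0, 0, 0]]

```text
clock: 7.2
position: [626.8, 147.7, 106.6]
ee_rot: [0.813, -0.583, -0.003, -0.001]
contact_force: [-4.3, -1.7, 6.0]
gripper_width: 33.3
```

```bash
python3 -c "
from h import *
plan(625.5,145,98,-71.3,g=0)"
```

```text
t 7.2 p [626.8 147.7 106.6] yaw -71.3 F [-4.3 -1.7  6. ] T [-0.038  1.312  0.379] w 33.3 q6 -0.15 tilt 0.36
need [-1.3 -2.7 -8.6] -0.0 n 1
[0.21, 0.21, 0.86, 0.001, 0],
```

>>> send_rows:
  steps:
    - [[0, 0.1, -0.4, 0, 0], [0.2, 0.2, 0, 0, 0], [0, 0, 0.4, 0, 0], [0, 0, 0.5, 0, 0]]

```text
clock: 7.53
position: [621.6, 141.5, 97.7]
ee_rot: [0.812, -0.584, -0.005, 0.002]
contact_force: [0.8, 0.5, -3.1]
gripper_width: 33.3
```

```bash
python3 -c "
from h import *
plan(625.5,145,98,-71.3,g=0)"
```

```text
t 7.53 p [621.6 141.5  97.7] yaw -71.5 F [ 0.8  0.5 -3.1] T [ 0.195 -0.041  0.019] w 33.3 q6 -0.15 tilt 0.62
need [3.9 3.5 0.3] 0.2 n 1
[-0.21, -0.48, -0.03, -0.004, 0],
```

>>> send_rows:
  steps:
    - [[-0.2, -0.35, 0, 0, 0], [0, 0, 0.4, 0, 0], [0, 0, 0.4, 0, 0]]

```text
clock: 7.78
position: [625.4, 144.1, 90.8]
ee_rot: [0.812, -0.584, -0.004, 0.002]
contact_force: [-2.0, -4.2, 4.8]
gripper_width: 33.3
```

```bash
python3 -c "
from h import *
plan(625.5,145,58,-71.3,g=0)"
```

```text
t 7.78 p [625.4 144.1  90.8] yaw -71.5 F [-2.  -4.2  4.8] T [-0.519  0.795  0.215] w 33.3 q6 -0.15 tilt 0.47
need [  0.1   0.9 -32.8] 0.2 n 1
[-0.08, -0.04, 3.28, -0.003, 0],
```

>>> send_rows:
  steps:
    - [[0, 0.15, 0.2, 0, 0], [0, 0, 0.4, 0, 0], [0, 0, 0.4, 0, 0]]

```text
clock: 8.03
position: [626.9, 143.6, 85.8]
ee_rot: [0.812, -0.583, -0.001, -0.001]
contact_force: [-1.6, -3.7, 5.1]
gripper_width: 33.5
```

Run:
```python
from h import *
plan(625.5,145,58,-71.3,g=0)
s=arm.read_state(); p,d=snap('wrist','w5'); W,T=wcloud(d,s); h=cv2.cvtColor(p,cv2.COLOR_BGR2HSV)
m=((h[...,0]>20)&(h[...,0]<35)&(h[...,1]>150)&(h[...,2]>100))&(abs(T[...,1])<25)
q=T[m]
for a in range(-80,90,15):
    k=q[(abs(q[:,0]-a)<7.5)]
    if len(k)>20: print(a,len(k),np.median(k,0).round(1))
```

```text
t 8.03 p [626.9 143.6  85.8] yaw -71.4 F [-1.6 -3.7  5.1] T [-0.264  0.581  0.137] w 33.5 q6 -0.15 tilt 0.15
need [ -1.4   1.4 -27.8] 0.1 n 1
[-0.18, 0.09, 2.78, -0.001, 0],
-35 25 [-28.   -0.9 -61.3]
-20 1838 [-19.4  -1.4 -60.7]
-5 21 [-12.2  -1.4 -60.8]
10 42 [ 10.7   0.9 -96.7]
25 3072 [ 25.4  -1.4 -55.7]
40 3435 [ 40.2  -1.4 -54.1]
55 2367 [ 56.7  -1.4 -52.3]
85 36 [  82.8   -1.5 -166.5]
```

The post is pivoting in the grip as intended, about 6° so far, with low force. I'll keep pressing.

>>> send_rows:
  steps:
    - [[0, 0.15, 0.4, 0, 0], [-0.05, 0, 0.5, 0, 0], [0, 0, 0.5, 0, 0], [-0.05, 0, 0.5, 0, 0]]

```text
clock: 8.42
position: [627.9, 142.6, 71.4]
ee_rot: [0.813, -0.583, 0.003, -0.003]
contact_force: [-1.3, -4.4, 5.1]
gripper_width: 33.1
```

Run:
```python
from h import *
plan(625.5,145,58,-71.3,g=0)
```

```text
t 8.42 p [627.9 142.6  71.4] yaw -71.3 F [-1.3 -4.4  5.1] T [-0.57   0.618  0.125] w 33.1 q6 -0.15 tilt 0.5
need [ -2.4   2.4 -13.4] 0.0 n 1
[-0.31, 0.15, 1.34, -0.0, 0],
```

>>> send_rows:
  steps:
    - [[-0.1, 0.1, 0.5, 0, 0], [-0.15, 0.05, 0.5, 0, 0], [-0.15, 0, 0.4, 0, 0]]

```text
clock: 8.67
position: [627.6, 144.3, 58.0]
ee_rot: [0.812, -0.583, 0.005, -0.005]
contact_force: [-1.2, -5.4, 4.4]
gripper_width: 33.4
```

Run:
```python
from h import *
plan(625.5,145,55,-71.3,g=0)
s=arm.read_state(); p,d=snap('wrist','w6'); W,T=wcloud(d,s); h=cv2.cvtColor(p,cv2.COLOR_BGR2HSV)
m=((h[...,0]>20)&(h[...,0]<35)&(h[...,1]>150)&(h[...,2]>100))&(abs(T[...,1])<25)
q=T[m]
for a in range(-80,90,15):
    k=q[(abs(q[:,0]-a)<7.5)]
    if len(k)>20: print(a,len(k),np.median(k,0).round(1))
```

```text
t 8.67 p [627.6 144.3  58. ] yaw -71.3 F [-1.2 -5.4  4.4] T [-0.798  0.424  0.184] w 33.4 q6 -0.16 tilt 0.78
need [-2.1  0.7 -3. ] 0.0 n 1
[-0.13, 0.18, 0.3, -0.001, 0],
-20 889 [-14.6  -1.  -69.9]
-5 1630 [ -8.7  -1.4 -66.6]
10 36 [ 10.5   2.  -97.3]
25 2503 [ 26.9  -1.4 -46.1]
40 3203 [ 39.8  -1.4 -38.6]
55 1313 [ 55.   -1.4 -30. ]
85 39 [  82.8   -1.5 -166.5]
```

View pics/w6.png

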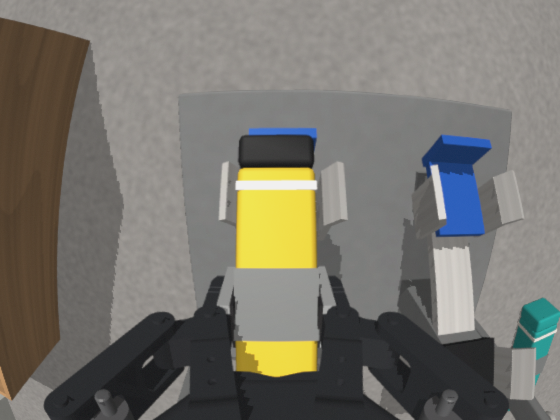

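The post sits between the lower guides (228–322) at about 30°, heavy end down. Releasing it.

>>> send_rows:
  steps:
    - [[0, 0.05, 0.3, 0, 0], [0, 0, 0, 0, 0.6], [0, 0, 0, 0, 0.6], [0, 0, 0, 0, 0.7], [0, 0, 0, 0, 0.7], [0, 0, -1.5, 0, 0.7], [0, 0, -3, 0, 0.8], [0, 0, -3, 0, 1], [0, 0, -3, 0, 1], [0, 0, -3, 0, 1]]

```text
clock: 9.55
position: [620.2, 146.5, 180.2]
ee_rot: [0.812, -0.583, -0.002, 0.003]
contact_force: [0.5, 0.0, -0.4]
gripper_width: 85.4
```

Run:
```python
from h import *
plan(466.4,-305.5,140,-178.2)
s=arm.read_state(); p,d=snap('wrist','w7'); W,T=wcloud(d,s); h=cv2.cvtColor(p,cv2.COLOR_BGR2HSV)
m=((h[...,0]>20)&(h[...,0]<35)&(h[...,1]>150)&(h[...,2]>100))
up=np.array([-.3206,.9472]);ax=np.array([.9472,.3206]);o=np.array([573.5,127.5])
q=W[m]; L=np.c_[(q[:,:2]-o)@up,(q[:,:2]-o)@ax,q[:,2]]
for a in range(-80,90,12):
    k=L[(abs(L[:,0]-a)<6)&(q[:,2]>20)]
    if len(k)>20: print(len(k),np.median(k,0).round(1),'expected top z seated',round(95+20.8+.7*np.median(k[:,0]),1))
```

```text
t 9.55 p [620.2 146.5 180.2] yaw -71.4 F [ 0.5  0.  -0.4] T [ 0.069 -0.105  0.009] w 85.4 q6 -0.16 tilt 0.41
need [-153.8 -452.   -40.2] -106.8 n 17
[2.23, 1.71, 0.24, 0.11, 1],
[2.4, 1.45, 0.24, 0.11, 1],
[2.55, 1.18, 0.24, 0.11, 1],
[2.66, 0.89, 0.24, 0.11, 1],
[2.74, 0.6, 0.24, 0.11, 1],
[2.79, 0.29, 0.24, 0.11, 1],
[2.81, -0.01, 0.24, 0.11, 1],
[2.79, -0.32, 0.24, 0.11, 1],
[2.74, -0.62, 0.24, 0.11, 1],
[2.65, -0.92, 0.24, 0.11, 1],
[2.54, -1.21, 0.24, 0.11, 1],
[2.39, -1.48, 0.24, 0.11, 1],
[2.21, -1.73, 0.24, 0.11, 1],
[2.01, -1.96, 0.24, 0.11, 1],
[1.78, -2.17, 0.24, 0.11, 1],
[1.54, -2.35, 0.24, 0.11, 1],
[1.27, -2.5, 0.24, 0.11, 1],
163 [-56.9  55.9  66.3] expected top z seated 76.0
621 [-43.8  57.5  76.9] expected top z seated 85.2
688 [-31.8  57.4  86.5] expected top z seated 93.6
820 [  4.2  57.2 116.1] expected top z seated 118.7
903 [ 16.1  57.2 125.7] expected top z seated 127.1
476 [ 29.3  57.2 136.2] expected top z seated 136.3
```

View pics/w7.png

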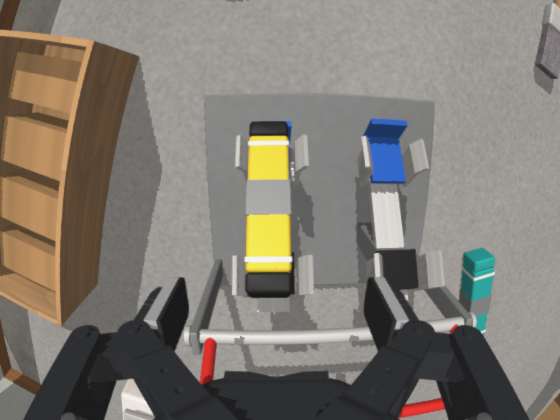

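The post lies seated in lane 0. Its slope is about 39°, so the foot has sunk, and the lateral centre is on the lane. On to post A.

>>> send_rows:
  steps:
    - [[2.25, 1.7, 0, 0.11, 1], [2.4, 1.45, 0, 0.11, 1], [2.55, 1.2, 0.3, 0.11, 1], [2.65, 0.9, 0.3, 0.11, 1], [2.75, 0.6, 0.3, 0.11, 1], [2.8, 0.3, 0.3, 0.11, 1], [2.8, 0, 0.3, 0.11, 1], [2.8, -0.3, 0.3, 0.11, 1], [2.75, -0.6, 0.3, 0.11, 1], [2.65, -0.9, 0.3, 0.11, 1]]

```text
clock: 10.43
position: [531.1, -117.1, 164.6]
ee_rot: [-0.37, 0.929, -0.001, 0.014]
contact_force: [0.1, 0.3, -0.7]
gripper_width: 85.3
```

Run:
```python
from h import *
plan(466.4,-305.5,120,-178.2)
```

```text
t 10.43 p [ 531.1 -117.1  164.6] yaw -136.6 F [ 0.1  0.3 -0.7] T [-0.003 -0.011 -0.029] w 85.3 q6 -0.88 tilt 1.62
need [ -64.7 -188.4  -44.6] -41.6 n 7
[2.52, -1.32, 0.64, 0.104, 1],
[2.37, -1.57, 0.64, 0.104, 1],
[2.2, -1.81, 0.64, 0.104, 1],
[2.0, -2.03, 0.64, 0.104, 1],
[1.77, -2.22, 0.64, 0.104, 1],
[1.53, -2.4, 0.64, 0.104, 1],
[1.28, -2.54, 0.64, 0.104, 1],
```

>>> send_rows:
  steps:
    - [[2.5, -1.3, 0.6, 0.105, 1], [2.35, -1.55, 0.6, 0.105, 1], [2.2, -1.8, 0.6, 0.105, 1], [2.0, -2.05, 0.6, 0.105, 1], [1.8, -2.2, 0.6, 0.105, 1], [1.55, -2.4, 0.6, 0.105, 1], [1.3, -2.55, 0.6, 0.105, 1], [0, 0, 0, 0, 1], [0, 0, 0, 0, 1]]

```text
clock: 11.18
position: [458.5, -314.0, 115.1]
ee_rot: [0.011, 1.0, 0.005, 0.016]
contact_force: [-0.1, 0.4, -0.0]
gripper_width: 85.7
```

```bash
cat >> h.py <<'E'
def post(f,c0):
    s=arm.read_state(); p,d=snap('wrist',f); W,T=wcloud(d,s); h=cv2.cvtColor(p,cv2.COLOR_BGR2HSV)
    m=((h[...,0]>20)&(h[...,0]<35)&(h[...,1]>150)&(h[...,2]>100)); q=W[m]; q=q[(abs(q[:,2]-34)<8)&(np.hypot(q[:,0]-c0[0],q[:,1]-c0[1])<75)]
    print(len(q),cv2.minAreaRect(q[:,:2].astype(np.float32)),np.median(q,0))
E
python3 - <<'E'
from h import *
plan(466.4,-305.5,-29,-178.2)
post('w8',(466,-305))
E
```

```text
t 11.18 p [ 458.5 -314.   115.1] yaw 178.7 F [-0.1  0.4 -0. ] T [-0.023  0.115  0.023] w 85.7 q6 -1.26 tilt 1.91
need [   7.9    8.5 -144.1] 3.1 n 4
[-0.19, 0.22, 3.6, -0.014, 1],
[-0.2, 0.21, 3.6, -0.014, 1],
[-0.2, 0.21, 3.6, -0.014, 1],
[-0.2, 0.21, 3.6, -0.014, 1],
3525 ((464.9756164550781, -305.0538024902344), (118.77388000488281, 32.99555587768555), 2.0254271030426025) [ 443.85934946 -305.40023962   33.60226412]
```

>>> send_rows:
  steps:
    - [[-0.2, 0.2, 3.0, -0.015, 1], [-0.2, 0.2, 3.0, -0.015, 1], [-0.2, 0.2, 3.0, -0.015, 1], [-0.1, 0.2, 1.0, -0.01, 1], [0, 0, 0, 0, 1]]

```text
clock: 11.65
position: [475.6, -302.3, 16.2]
ee_rot: [-0.023, 1.0, 0.003, 0.022]
contact_force: [0.6, -0.3, -0.6]
gripper_width: 85.3
```

Run:
```python
from h import *
plan(465.5,-305.2,-29,-178.1)
```

```text
t 11.65 p [ 475.6 -302.3   16.2] yaw -177.4 F [ 0.6 -0.3 -0.6] T [0.018 0.098 0.02 ] w 85.3 q6 -1.21 tilt 2.51
need [-10.1  -2.9 -45.2] -0.7 n 2
[0.51, -0.12, 2.26, 0.006, 1],
[0.51, -0.13, 2.26, 0.006, 1],
```

>>> send_rows:
  steps:
    - [[0.5, -0.15, 0.5, 0.01, 1], [0.4, -0.1, 1.3, 0, 1], [0.3, 0, 1.3, 0, 1], [0.1, 0, 1.2, 0, 1], [0, 0, 0.2, 0, 1]]

```text
clock: 12.07
position: [469.2, -303.6, -26.4]
ee_rot: [-0.02, 0.999, 0.001, 0.027]
contact_force: [0.5, 1.0, -0.4]
gripper_width: 85.4
```

Run:
```python
from h import *
plan(465.5,-305.2,-29,-178.1)
```

```text
t 12.07 p [ 469.2 -303.6  -26.4] yaw -177.7 F [ 0.5  1.  -0.4] T [0.016 0.124 0.035] w 85.4 q6 -1.21 tilt 3.04
need [-3.7 -1.6 -2.6] -0.4 n 1
[0.38, -0.15, 0.26, 0.008, 1],
```

>>> send_rows:
  steps:
    - [[0.25, -0.15, 0.3, 0.008, 1], [0, 0, 0.1, 0, 0], [0, 0, 0.1, 0, 0], [0, 0, 0.1, 0, 0], [0, 0, 0, 0, 0], [0, 0, 0, 0, 0], [0, 0, 0, 0, 0]]

```text
clock: 12.65
position: [472.2, -306.8, -23.0]
ee_rot: [-0.018, 0.999, -0.002, 0.033]
contact_force: [-0.1, 0.8, -3.5]
gripper_width: 33.3
```

Run:
```python
from h import *
plan(465.5,-305.2,-29,-178.1)
```

```text
t 12.65 p [ 472.2 -306.8  -23. ] yaw -178.0 F [-0.1  0.8 -3.5] T [-0.037  0.367  0.067] w 33.3 q6 -1.21 tilt 3.75
need [-6.7  1.6 -6. ] -0.1 n 1
[0.66, 0.18, 0.6, 0.003, 1],
```

>>> send_rows:
  steps:
    - [[0, 0, -1.5, 0, 0], [0, 0, -2.5, 0, 0], [0, 0, -2.5, 0, 0], [0, 0, 0.1, 0, 0], [0, 0, 0.1, 0, 0], [0, 0, 0.1, 0, 0]]

```text
clock: 13.15
position: [462.4, -304.4, 35.4]
ee_rot: [-0.016, 1.0, 0.001, 0.027]
contact_force: [0.6, 0.9, -3.5]
gripper_width: 33.5
```

Run:
```python
from h import *
plan(465.5,-305.2,60,-178.1)
L=[]
for i in range(12):
    p,d=optics.get_image('wrist'); s=arm.read_state(); M=R.from_quat(s['ee_rot']).as_matrix(); L.append(np.r_[M.T@s['wrist_torque'],s['contact_force']])
print(np.mean(L,0).round(3),(np.std(L,0)/12**.5).round(3))
W,T=wcloud(d,s); h=cv2.cvtColor(p,cv2.COLOR_BGR2HSV)
m=((h[...,0]>20)&(h[...,0]<35)&(h[...,1]>150)&(h[...,2]>100))&(abs(T[...,1])<25)
q=W[m];T=T[m]
for a in range(-80,90,15):
    k=(abs(T[:,0]-a)<7.5)
    if k.sum()>20: print(a,k.sum(),np.median(T[k],0).round(1),np.median(q[k],0).round(1))
```

```text
t 13.15 p [ 462.4 -304.4   35.4] yaw -178.2 F [ 0.6  0.9 -3.5] T [-0.09   0.209  0.006] w 33.5 q6 -1.21 tilt 3.05
need [ 3.1 -0.8 24.6] 0.1 n 1
[-0.3, -0.09, -2.46, -0.001, 1],
[ 0.012  0.272 -0.004 -0.025 -0.1   -3.912] [0.007 0.011 0.011 0.164 0.114 0.154]
-35 691 [-31.2   0.1 -55.9] [ 491.  -303.6   93.5]
-20 1629 [-19.6   0.1 -56.6] [ 479.4 -303.9   93.7]
-5 44 [-12.2   5.3 -57.6] [ 471.7 -299.1   94.2]
10 48 [  8.6   0.2 -97.3] [ 449.2 -304.9  132.7]
25 2883 [ 25.7  -0.3 -59.6] [ 434.  -305.7   94.2]
40 3589 [ 40.3  -0.2 -60.5] [ 419.4 -306.4   94.3]
55 2955 [ 57.6  -0.2 -61.3] [ 402.1 -306.9   94.3]
85 56 [  80.9    0.  -166.4] [ 373.2 -307.7  197.9]
```

Torque about tool y is +0.27, against -0.10 for B, so this post's heavy end is on the tool -x side. I'll set it down, turn half a turn and regrasp.

>>> send_rows:
  steps:
    - [[0, 0, 2.0, 0, 0], [0, 0, 2.0, 0, 0], [0, 0, 1.6, 0, 0], [0, 0, 0.2, 0, 0]]

```text
clock: 14.08
position: [468.9, -305.6, -20.9]
ee_rot: [-0.017, 0.999, -0.0, 0.03]
contact_force: [-1.4, -0.5, -4.0]
gripper_width: 33.6
```

Run:
```python
from h import *
plan(465.5,-305.2,20,-178.1)
```

```text
t 14.08 p [ 468.9 -305.6  -20.9] yaw -178.1 F [-1.4 -0.5 -4. ] T [ 0.009  0.471 -0.025] w 33.6 q6 -1.21 tilt 3.48
need [-3.4  0.4 40.9] 0.0 n 2
[0.17, 0.02, -2.04, -0.0, 1],
[0.17, 0.02, -2.04, -0.0, 1],
```

>>> send_rows:
  steps:
    - [[0, 0, 0.4, 0, 0], [0, 0, 0.1, 0, 1], [0, 0, 0.1, 0, 1], [0, 0, 0.1, 0, 1], [0, 0, 0, 0, 1], [0, 0, -1.5, 0, 1], [0, 0, -2, 0, 1], [0, 0, -2.5, -0.125, 1], [0, 0, -1, -0.125, 1], [0, 0, 0, -0.125, 1]]

```text
clock: 14.92
position: [471.6, -308.5, 52.6]
ee_rot: [-0.207, 0.978, -0.011, 0.036]
contact_force: [0.8, -1.3, 0.6]
gripper_width: 85.6
```

>>> send_rows:
  steps:
    - [[0, 0, 0, -0.125, 1], [0, 0, 0, -0.125, 1], [0, 0, 0, -0.125, 1], [0, 0, 0, -0.125, 1], [0, 0, 0, -0.125, 1], [0, 0, 0, -0.125, 1], [0, 0, 0, -0.125, 1], [0, 0, 0, -0.125, 1], [0, 0, 0, -0.125, 1], [0, 0, 0, -0.125, 1]]

```text
clock: 15.75
position: [477.4, -311.1, 64.0]
ee_rot: [0.739, -0.672, 0.041, -0.027]
contact_force: [-0.7, 0.0, 0.3]
gripper_width: 85.5
```

>>> send_rows:
  steps:
    - [[0, 0, 0, -0.125, 1], [0, 0, 0, -0.125, 1], [0, 0, 0, -0.125, 1], [0, 0, 0, -0.125, 1], [0, 0, 0, -0.125, 1], [0, 0, 0, -0.125, 1], [0, 0, 0, -0.125, 1], [0, 0, 0, -0.125, 1], [0, 0, 0, -0.125, 1]]

```text
clock: 16.5
position: [481.0, -312.9, 71.5]
ee_rot: [0.983, -0.174, 0.056, 0.0]
contact_force: [-0.2, 0.4, -0.5]
gripper_width: 85.2
```

Run:
```python
from h import *
plan(465.5,-305.2,50,1.9)
post('w9',(466,-305))
```

```text
t 16.5 p [ 481.  -312.9   71.5] yaw -20.1 F [-0.2  0.4 -0.5] T [0.057 0.237 0.034] w 85.2 q6 1.54 tilt 6.45
need [-15.5   7.7 -21.5] 22.0 n 4
[-0.43, -0.05, 0.54, -0.096, 1],
[-0.42, -0.09, 0.54, -0.096, 1],
[-0.41, -0.13, 0.54, -0.096, 1],
[-0.4, -0.17, 0.54, -0.096, 1],
4718 ((462.9342956542969, -306.4014892578125), (119.81204986572266, 33.58417510986328), 2.5233564376831055) [ 484.05783401 -306.64720125   33.60886391]
```

Tilt has drifted to 6°: idle rows creep while the hand is empty and recover while it carries a load. I'll make the planner tilt-aware and aim the actual grip point, about 41 mm behind the TCP.

```bash
cat >> h.py <<'E'
def plan2(x,y,z,yaw,n=None,g=1):
    s=arm.read_state(); M=R.from_quat(s['ee_rot']).as_matrix(); G=s['position']-41.5*M[:,2]; y0=np.degrees(np.arctan2(M[1,0],M[0,0]))
    dy=(yaw-y0+180)%360-180; D=np.array([x,y,z])-G; n=n or max(1,int(np.ceil(max(np.linalg.norm(D)/38,abs(dy)/6.5))))
    print('t',round(s['clock'],2),'G',G.round(1),'yaw',y0.round(1),'F',s['contact_force'].round(1),'w',round(s['gripper_width'],1),'q6',s['joints'][5].round(2),'lean',np.degrees(M[:2,2]).round(2),'need',D.round(1),round(dy,1),n)
    for i in range(n):
        A=M@R.from_rotvec([0,0,-np.radians(dy)*i/n]).as_matrix(); print((A.T@D/n/10).round(2).tolist(),round(-np.radians(dy)/n,3),g)
E
python3 -c "
from h import *
plan2(464,-306,30,2.2)"
```

```text
t 16.55 G [ 476.6 -312.1  112.9] yaw -19.9 F [ 1.2 -0.9  0.3] w 85.0 q6 1.54 lean [ 6.36 -1.18] need [-12.6   6.1 -82.9] 22.1 4
[-0.58, 0.0, 2.02] -0.097 1
[-0.57, -0.05, 2.02] -0.097 1
[-0.57, -0.11, 2.02] -0.097 1
[-0.55, -0.16, 2.02] -0.097 1
```

>>> send_rows:
  steps:
    - [[-0.55, 0, 1.5, -0.1, 1], [-0.55, -0.05, 1.5, -0.1, 1], [-0.55, -0.1, 1.5, -0.1, 1], [-0.5, -0.15, 1.5, -0.1, 1]]

```text
clock: 16.88
position: [473.4, -309.5, 15.0]
ee_rot: [0.997, 0.031, 0.064, 0.016]
contact_force: [-0.4, -0.3, -0.2]
gripper_width: 85.9
```

```bash
python3 -c "
from h import *
plan2(464,-306,12,2.2)"
```

```text
t 16.88 G [ 468.1 -308.3   56.1] yaw 3.7 F [-0.4 -0.3 -0.2] w 85.9 q6 1.95 lean [ 7.31 -1.55] need [ -4.1   2.3 -44.1] -1.5 2
[-0.47, -0.21, 2.16] 0.013 1
[-0.47, -0.2, 2.16] 0.013 1
```

>>> send_rows:
  steps:
    - [[-0.5, -0.2, 1.8, 0.02, 1], [-0.4, -0.1, 1.8, 0, 1], [-0.1, -0.1, 0.7, 0, 1], [0, 0, 0.1, 0, 0], [0, 0, 0.1, 0, 0], [0, 0, 0.1, 0, 0], [0, 0, 0.1, 0, 0], [0, 0, 0, 0, 0], [0, 0, 0, 0, 0]]

```text
clock: 17.63
position: [471.8, -304.1, -20.4]
ee_rot: [0.998, 0.016, 0.067, 0.014]
contact_force: [-0.8, 1.0, -3.9]
gripper_width: 33.5
```

```bash
python3 -c "
from h import *
plan2(464,-306,80,2.2,g=0)"
```

```text
t 17.63 G [ 466.3 -303.    20.7] yaw 2.0 F [-0.8  1.  -3.9] w 33.5 q6 1.92 lean [ 7.67 -1.53] need [-2.3 -3.  59.3] 0.2 2
[0.28, 0.24, -2.95] -0.002 0
[0.28, 0.24, -2.95] -0.002 0
```

>>> send_rows:
  steps:
    - [[0, 0, -2.5, 0, 0], [0, 0, -3, 0, 0], [0, 0, -3, 0, 0], [0, 0, -3, 0, 0]]

```text
clock: 17.97
position: [449.1, -298.5, 87.7]
ee_rot: [0.998, 0.013, 0.055, 0.01]
contact_force: [0.2, 0.0, -3.4]
gripper_width: 33.4
```

```bash
python3 -c "
from h import *
plan2(521.4,109.9,190,-71.3,g=0)"
```

```text
t 17.97 G [ 444.5 -297.8  129. ] yaw 1.6 F [ 0.2  0.  -3.4] w 33.4 q6 1.91 lean [ 6.32 -1.02] need [ 76.9 407.7  61. ] -72.9 12
[0.79, -3.37, -0.5] 0.106 0
[0.42, -3.43, -0.5] 0.106 0
[0.06, -3.46, -0.5] 0.106 0
[-0.31, -3.45, -0.5] 0.106 0
[-0.67, -3.39, -0.5] 0.106 0
[-1.03, -3.3, -0.5] 0.106 0
[-1.37, -3.18, -0.5] 0.106 0
[-1.7, -3.01, -0.5] 0.106 0
[-2.01, -2.82, -0.5] 0.106 0
[-2.29, -2.59, -0.5] 0.106 0
[-2.55, -2.33, -0.5] 0.106 0
[-2.79, -2.05, -0.5] 0.106 0
```

>>> send_rows:
  steps:
    - [[0.8, -3.35, -0.6, 0.105, 0], [0.4, -3.4, -0.6, 0.105, 0], [0.05, -3.45, -0.6, 0.105, 0], [-0.3, -3.45, -0.6, 0.105, 0], [-0.65, -3.4, -0.6, 0.105, 0], [-1.05, -3.3, -0.6, 0.105, 0], [-1.35, -3.2, -0.6, 0.105, 0], [-1.7, -3.0, -0.6, 0.105, 0], [-2.0, -2.8, -0.6, 0.105, 0]]

```text
clock: 18.72
position: [497.6, -8.8, 142.5]
ee_rot: [0.895, -0.443, 0.053, -0.015]
contact_force: [0.6, -1.6, -3.4]
gripper_width: 33.3
```

```bash
python3 -c "
from h import *
plan2(521.4,109.9,195,-71.3,g=0)"
```

```text
t 18.72 G [493.1  -7.9 183.7] yaw -52.9 F [ 0.6 -1.6 -3.4] w 33.3 q6 0.25 lean [ 6.2  -1.22] need [ 28.3 117.8  11.3] -18.4 4
[-1.89, -2.37, -0.27] 0.08 0
[-2.08, -2.21, -0.27] 0.08 0
[-2.25, -2.03, -0.27] 0.08 0
[-2.4, -1.85, -0.27] 0.08 0
```

>>> send_rows:
  steps:
    - [[-1.9, -2.35, -0.3, 0.08, 0], [-2.1, -2.2, -0.3, 0.08, 0], [-2.25, -2.0, -0.3, 0.08, 0], [-2.2, -1.7, -0.3, 0.08, 0], [0, 0, 0, 0, 0], [0, 0, 0, 0, 0], [0, 0, 0, 0, 0], [0, 0, 0, 0, 0]]

```text
clock: 19.38
position: [522.6, 117.3, 151.5]
ee_rot: [0.807, -0.588, 0.047, -0.022]
contact_force: [0.7, -0.3, -4.1]
gripper_width: 33.2
```

```bash
cat >> h.py <<'E'
up=np.array([-.3206,.9472]);ax=np.array([.9472,.3206]);o=np.array([573.5,127.5])
def lane(tz):
    s=arm.read_state(); M=R.from_quat(s['ee_rot']).as_matrix(); G=s['position']-41.5*M[:,2]; e=G[:2]-o
    print('lane s',(e@up).round(1),'y',(e@ax).round(1),'Flane',np.round([s['contact_force'][:2]@up,s['contact_force'][:2]@ax,s['contact_force'][2]],1),'|F|',np.linalg.norm(s['contact_force']).round(1))
    t=o-55*ax-2*up; plan2(t[0],t[1],tz,-71.3,g=0)
E
python3 -c "
from h import *
lane(150)"
```

```text
lane s 8.8 y -55.2 Flane [-0.5  0.5 -4.1] |F| 4.2
t 19.38 G [518.4 118.2 192.8] yaw -72.3 F [ 0.7 -0.3 -4.1] w 33.2 q6 -0.31 lean [ 5.77 -1.12] need [  3.7 -10.2 -42.8] 1.0 2
[0.43, 0.17, 2.15] -0.009 0
[0.43, 0.18, 2.15] -0.009 0
```

>>> send_rows:
  steps:
    - [[0.45, 0.2, 1.5, -0.01, 0], [0.4, 0.15, 1.5, -0.01, 0], [0.1, 0.05, 1.0, 0, 0], [0, 0.02, 0.3, 0, 0]]

```text
clock: 19.72
position: [525.1, 101.7, 107.9]
ee_rot: [0.812, -0.582, 0.047, -0.022]
contact_force: [-0.7, -0.4, -4.4]
gripper_width: 32.9
```

```bash
python3 -c "
from h import *
lane(130)"
```

```text
lane s -6.8 y -57.8 Flane [-0.2 -0.8 -4.4] |F| 4.4
t 19.72 G [520.9 102.5 149.2] yaw -71.4 F [-0.7 -0.4 -4.4] w 32.9 q6 -0.28 lean [ 5.79 -1.1 ] need [  1.1   5.4 -19.2] 0.1 1
[-0.58, -0.11, 1.91] -0.001 0
```

>>> send_rows:
  steps:
    - [[-0.3, -0.1, 0.5, 0, 0], [-0.25, -0.05, 0.5, 0, 0], [0, 0.05, 0.5, 0, 0], [0, 0.05, 0.4, 0, 0]]

```text
clock: 20.05
position: [526.6, 105.1, 88.8]
ee_rot: [0.811, -0.583, 0.048, -0.022]
contact_force: [-0.1, -2.1, 3.2]
gripper_width: 33.0
```

```bash
python3 -c "
from h import *
lane(100)"
```

```text
lane s -4.0 y -55.4 Flane [-2.  -0.8  3.2] |F| 3.9
t 20.05 G [522.3 105.9 130. ] yaw -71.6 F [-0.1 -2.1  3.2] w 33.0 q6 -0.3 lean [ 5.91 -1.1 ] need [ -0.2   2.1 -30. ] 0.3 1
[-0.36, 0.23, 2.98] -0.004 0
```

In contact with almost no sideways force. I'll press to tilt the post.

>>> send_rows:
  steps:
    - [[0, 0.05, 0.5, 0, 0], [-0.05, 0.05, 0.5, 0, 0], [-0.05, 0.05, 0.5, 0, 0], [-0.05, 0.05, 0.5, 0, 0]]

```text
clock: 20.38
position: [529.0, 104.6, 72.1]
ee_rot: [0.811, -0.582, 0.05, -0.024]
contact_force: [-2.3, -3.6, 5.3]
gripper_width: 33.3
```

```bash
python3 -c "
from h import *
lane(100)"
```

```text
lane s -5.2 y -53.6 Flane [-2.7 -3.3  5.3] |F| 6.8
t 20.38 G [524.4 105.4 113.3] yaw -71.4 F [-2.3 -3.6  5.3] w 33.3 q6 -0.31 lean [ 6.28 -1.14] need [ -2.4   2.6 -13.3] 0.1 1
[-0.39, 0.27, 1.29] -0.003 0
```

>>> send_rows:
  steps:
    - [[-0.1, 0.1, 0.5, 0, 0], [-0.15, 0.1, 0.5, 0, 0], [-0.15, 0.1, 0.4, 0, 0], [-0.05, 0.05, 0.2, 0, 0]]

```text
clock: 20.72
position: [528.5, 104.5, 63.0]
ee_rot: [0.809, -0.584, 0.054, -0.024]
contact_force: [-4.1, -2.4, 11.2]
gripper_width: 32.9
```

Run:
```python
from h import *
lane(97)
s=arm.read_state(); p,d=snap('wrist','w10'); W,T=wcloud(d,s); h=cv2.cvtColor(p,cv2.COLOR_BGR2HSV)
m=((h[...,0]>20)&(h[...,0]<35)&(h[...,1]>150)&(h[...,2]>100))&(abs(T[...,1])<25)&(W[...,2]<160)
q=W[m]; L=np.c_[(q[:,:2]-o)@up,(q[:,:2]-o)@ax,q[:,2]]
for a in range(-80,90,12):
    k=L[(abs(L[:,0]-a)<6)&(q[:,2]>20)]
    if len(k)>20: print(len(k),np.median(k,0).round(1),'exp',round(115.8+.7*np.median(k[:,0]),1))
```

```text
lane s -4.9 y -54.2 Flane [-0.9 -4.7 11.2] |F| 12.2
t 20.72 G [523.7 105.5 104.2] yaw -71.8 F [-4.1 -2.4 11.2] w 32.9 q6 -0.33 lean [ 6.6  -1.38] need [-1.6  2.5 -7.2] 0.5 1
[-0.33, 0.15, 0.69] -0.009 0
1006 [-57.1 -52.4  95.2] exp 75.9
2409 [-43.9 -53.  102. ] exp 85.1
2537 [-32.  -53.7 108. ] exp 93.4
934 [-23.9 -54.3 112.1] exp 99.1
964 [  7.7 -54.9 128.5] exp 121.2
896 [ 12.2 -55.3 130.7] exp 124.4
```

View pics/w10.png

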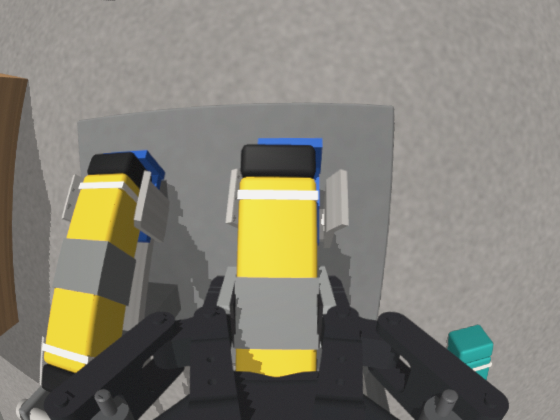

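The view shows post A's low end between the lane 1 guides (230–345) at about 27°, with lane 0's post undisturbed on the left. Releasing.

>>> send_rows:
  steps:
    - [[-0.1, 0.1, 0.2, 0, 0], [0, 0, 0, 0, 0.5], [0, 0, 0, 0, 0.55], [0, 0, 0, 0, 0.6], [0, 0, 0, 0, 0.65], [0, 0, 0, 0, 0.65], [0, 0, -1.5, 0, 0.65], [0, 0, -3, 0, 0.7], [0, 0, -3, 0, 0.7], [0, 0, -3, 0, 0.7]]

```text
clock: 21.6
position: [513.0, 107.7, 161.6]
ee_rot: [0.81, -0.584, 0.051, -0.019]
contact_force: [-0.1, 0.6, -0.7]
gripper_width: 59.8
```

Run:
```python
from h import *
lane(200)
s=arm.read_state(); p,d=snap('wrist','w11'); W,T=wcloud(d,s); h=cv2.cvtColor(p,cv2.COLOR_BGR2HSV)
m=((h[...,0]>20)&(h[...,0]<35)&(h[...,1]>150)&(h[...,2]>100))&(W[...,2]<160)&(W[...,2]>20)
q=W[m]; L=np.c_[(q[:,:2]-o)@up,(q[:,:2]-o)@ax,q[:,2]]
for sg in (-55,55):
  for a in range(-80,90,12):
    k=L[(abs(L[:,0]-a)<6)&(abs(L[:,1]-sg)<25)]
    if len(k)>20: print(len(k),np.median(k,0).round(1),'exp',round(115.8+.7*np.median(k[:,0]),1))
p,d=snap('top','t2'); C=cloud('top',d); h=cv2.cvtColor(p,cv2.COLOR_BGR2HSV)
m=((h[...,0]<8)|(h[...,0]>172))&(h[...,1]>150); m[:140]=0;m[250:]=0;m[:,:140]=0;m[:,290:]=0
q=C[m]; q=q[(q[:,2]>150)&(q[:,2]<300)]; L=np.c_[(q[:,:2]-o)@up-92,(q[:,:2]-o)@ax,q[:,2]-140]
k=L[abs(L[:,1])<18]; print('tab hi',k[np.argsort(k[:,2])[-15:]].mean(0).round(1),'bar',np.median(L,0).round(1),len(L))
c=p[130:250,150:310]; cv2.imwrite('pics/t2c.png',cv2.resize(c,None,fx=5,fy=5,interpolation=cv2.INTER_CUBIC))
```

```text
lane s 3.2 y -67.4 Flane [ 0.6  0.1 -0.7] |F| 0.9
t 21.6 G [508.6 108.9 202.8] yaw -71.8 F [-0.1  0.6 -0.7] w 59.8 q6 -0.31 lean [ 6.04 -1.65] need [13.4 -0.9 -2.8] 0.5 1
[0.49, -1.21, 0.42] -0.008 0
233 [-56.7 -56.8  66.8] exp 76.1
693 [-43.8 -56.9  77.3] exp 85.1
739 [-32.  -56.8  86.9] exp 93.4
37 [ -2.3 -55.7 111.9] exp 114.2
955 [  4.1 -56.  116.5] exp 118.6
1030 [ 16.1 -56.3 126.1] exp 127.0
531 [ 29.1 -56.5 136.4] exp 136.1
158 [-56.4  55.3  66.3] exp 76.3
562 [-43.6  53.5  76.2] exp 85.3
691 [-31.9  50.1  85.1] exp 93.5
136 [-23.   40.4  76.6] exp 99.7
703 [  4.5  53.3 115.5] exp 119.0
907 [ 16.1  49.3 124.1] exp 127.1
592 [ 28.8  45.7 134.6] exp 135.9
117 [ 38.6  40.5 123.2] exp 142.8
tab hi [ 36.9  -1.8 102. ] bar [26.8 26.6 71.9] 282
```

View pics/w11.png

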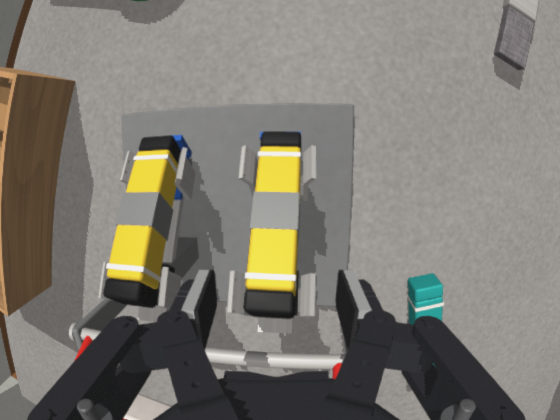

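Both posts lie seated at the same 39° slope and both feet are sunk. The keeper tab end is 37 mm beyond the hinge and 102 mm above it, so it still stands open. I'll go over it and push it from behind.

>>> send_rows:
  steps:
    - [[0, 0, -2.5, 0, 0], [0, 0, -2.5, 0, 0], [0, 0, -2.5, 0, 0], [0, 0, -1, 0, 0]]

```text
clock: 22.03
position: [504.9, 111.9, 250.1]
ee_rot: [0.81, -0.584, 0.052, -0.022]
contact_force: [0.7, -0.2, 0.8]
gripper_width: 11.5
```

```bash
python3 -c "
from h import *
plan2(520.6,283.8,285,-71.3,g=0)"
```

```text
t 22.03 G [500.2 112.9 291.3] yaw -71.7 F [ 0.7 -0.2  0.8] w 11.5 q6 -0.3 lean [ 6.37 -1.43] need [ 20.4 170.9  -6.3] 0.4 5
[-3.12, -1.46, 0.09] -0.001 0
[-3.12, -1.46, 0.09] -0.001 0
[-3.12, -1.47, 0.09] -0.001 0
[-3.11, -1.47, 0.09] -0.001 0
[-3.11, -1.48, 0.09] -0.001 0
```

>>> send_rows:
  steps:
    - [[-3.1, -1.45, 0, 0, 0], [-3.1, -1.45, 0, 0, 0], [-3.1, -1.45, 0, 0, 0], [-3.1, -1.45, 0, 0, 0], [-3.1, -1.45, 0, 0, 0]]

```text
clock: 22.45
position: [525.9, 284.4, 251.5]
ee_rot: [0.808, -0.587, 0.053, -0.026]
contact_force: [1.1, 0.1, -0.1]
gripper_width: -0.1
```

```bash
python3 -c "
from h import *
plan2(520.6,283.8,228,-71.3,g=0)"
```

```text
t 22.45 G [521.  285.3 292.7] yaw -72.2 F [ 1.1  0.1 -0.1] w -0.1 q6 -0.55 lean [ 6.7  -1.18] need [ -0.4  -1.5 -64.7] 0.9 2
[-0.12, 0.38, 3.21] -0.008 0
[-0.12, 0.38, 3.21] -0.008 0
```

>>> send_rows:
  steps:
    - [[-0.1, 0.4, 2.2, 0, 0], [-0.1, 0.4, 2.2, 0, 0], [-0.1, 0.3, 2.0, 0, 0], [1.2, 0, 0.1, 0, 0], [1.2, 0, 0.1, 0, 0], [1.2, 0, 0.1, 0, 0]]

```text
clock: 22.95
position: [534.9, 258.9, 178.4]
ee_rot: [0.812, -0.581, 0.053, -0.026]
contact_force: [-8.6, 5.7, 17.2]
gripper_width: 0.2
```

```bash
python3 -c "
from h import *
t=o+80*up
lane(228);plan2(t[0],t[1],226,-71.3,g=0)"
```

```text
lane s 139.2 y 1.3 Flane [ 8.2 -6.3 17.2] |F| 20.1
t 22.95 G [530.1 259.7 219.6] yaw -71.4 F [-8.6  5.7 17.2] w 0.2 q6 -0.51 lean [ 6.71 -1.08] need [  -8.  -151.8    8.4] 0.1 5
[2.83, 1.12, -0.13] -0.0 0
[2.83, 1.12, -0.13] -0.0 0
[2.83, 1.12, -0.13] -0.0 0
[2.83, 1.12, -0.13] -0.0 0
[2.83, 1.12, -0.13] -0.0 0
t 22.95 G [530.1 259.7 219.6] yaw -71.4 F [-8.6  5.7 17.2] w 0.2 q6 -0.51 lean [ 6.71 -1.08] need [ 17.8 -56.5   6.4] 0.1 2
[2.97, 0.04, -0.16] -0.0 0
[2.97, 0.05, -0.16] -0.0 0
```

>>> send_rows:
  steps:
    - [[-0.8, 0, -0.6, 0, 0], [-0.8, 0, -0.8, 0, 0], [0, 0, -0.8, 0, 0], [0, 0, 0, 0, 0]]

```text
clock: 23.28
position: [530.2, 272.2, 205.6]
ee_rot: [0.81, -0.583, 0.054, -0.03]
contact_force: [0.3, 0.2, 0.2]
gripper_width: -0.3
```

Run:
```python
from h import *
t=o+80*up
lane(228);plan2(t[0],t[1],241,-71.3,g=0)
p,d=snap('scene','s3'); C=cloud('scene',d); h=cv2.cvtColor(p,cv2.COLOR_BGR2HSV)
m=((h[...,0]<8)|(h[...,0]>172))&(h[...,1]>150); m[:170]=0;m[300:]=0;m[:,:310]=0;m[:,400:]=0
q=C[m]; L=np.c_[(q[:,:2]-o)@up-92,(q[:,:2]-o)@ax,q[:,2]-140]; L=L[(L[:,2]>10)&(L[:,2]<130)]
for a in range(10,120,10):
    k=L[abs(L[:,2]-a)<5]
    if len(k)>3: print(a,len(k),np.median(k,0).round(1),k[:,1].min().round(),k[:,1].max().round())
c=p[150:300,290:440]; cv2.imwrite('pics/s3c.png',cv2.resize(c,None,fx=4,fy=4,interpolation=cv2.INTER_CUBIC))
```

```text
lane s 153.2 y 0.8 Flane [0.1 0.3 0.2] |F| 0.4
t 23.28 G [525.1 272.8 246.8] yaw -71.7 F [0.3 0.2 0.2] w -0.3 q6 -0.53 lean [ 7.06 -0.86] need [  -3.1 -164.9  -18.8] 0.4 5
[3.09, 1.15, 0.42] -0.001 0
[3.08, 1.15, 0.42] -0.001 0
[3.08, 1.16, 0.42] -0.001 0
[3.08, 1.16, 0.42] -0.001 0
[3.08, 1.17, 0.42] -0.001 0
t 23.28 G [525.1 272.8 246.8] yaw -71.7 F [0.3 0.2 0.2] w -0.3 q6 -0.53 lean [ 7.06 -0.86] need [ 22.7 -69.6  -5.8] 0.4 2
[3.64, 0.07, 0.48] -0.003 0
[3.64, 0.08, 0.48] -0.003 0
20 13 [  8.  106.1  18.8] -106.0 112.0
30 13 [ 12.3 104.4  28.5] -106.0 111.0
40 9 [ 15.3 107.   40.5] -104.0 114.0
50 14 [19.9  0.8 49.2] -106.0 111.0
60 19 [24.7 37.  62.7] -109.0 110.0
70 133 [27.5  6.8 69.5] -107.0 111.0
80 20 [31.8  1.3 79.9] -73.0 20.0
90 14 [35.8  1.5 89.7] -22.0 18.0
100 18 [38.2 -3.5 97.1] -20.0 17.0
```

View pics/s3c.png

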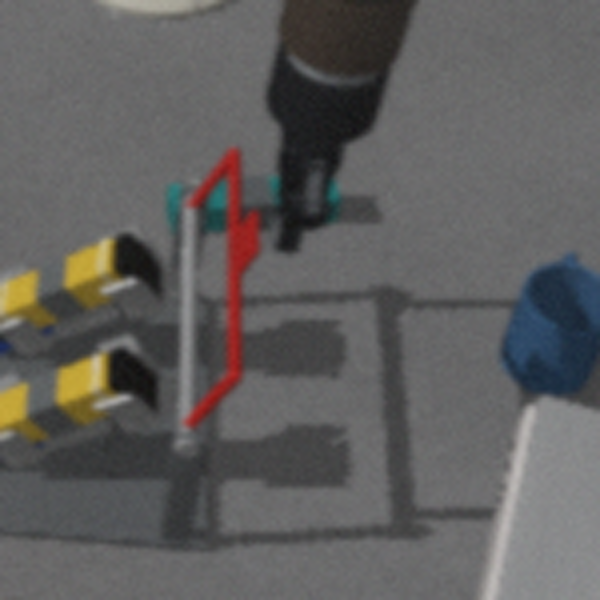

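The view shows the keeper still standing, with the shut fingers behind the tab at the right height. I'll lower 8 mm and sweep toward the lanes.

>>> send_rows:
  steps:
    - [[0.5, 0, 0.8, 0, 0], [1.1, 0, 0.15, 0, 0], [1.1, 0, 0.15, 0, 0], [1.1, 0, 0.15, 0, 0], [1.1, 0, 0.15, 0, 0], [1.1, 0, 0.15, 0, 0], [1.1, 0, 0.15, 0, 0], [1.1, 0, 0.15, 0, 0]]

```text
clock: 24.0
position: [559.5, 186.9, 188.6]
ee_rot: [0.81, -0.583, 0.054, -0.029]
contact_force: [-0.7, -0.3, -0.3]
gripper_width: -0.1
```

```bash
cat > k.py <<'E'
from h import *
import sys
lane(228)
p,d=snap('scene',sys.argv[1]); C=cloud('scene',d); h=cv2.cvtColor(p,cv2.COLOR_BGR2HSV)
m=((h[...,0]<8)|(h[...,0]>172))&(h[...,1]>150)
q=C[m]; L=np.c_[(q[:,:2]-o)@up-92,(q[:,:2]-o)@ax,q[:,2]-140]; L=L[(L[:,2]>-30)&(L[:,2]<130)&(abs(L[:,0])<130)&(abs(L[:,1])<125)]
k=L[np.argsort(np.hypot(L[:,0],L[:,2]))[-25:]]; print(len(L),'tab end',np.median(k,0).round(1),'angle',np.arctan2(np.median(k[:,2]),-np.median(k[:,0])).round(3))
E
python3 k.py s4
```

```text
lane s 62.9 y 1.3 Flane [-0.  -0.7 -0.3] |F| 0.8
t 24.0 G [554.5 187.5 229.8] yaw -71.6 F [-0.7 -0.3 -0.3] w -0.1 q6 -0.37 lean [ 6.92 -0.86] need [-32.5 -79.5  -1.8] 0.3 3
[2.17, 1.87, -0.03] -0.002 0
[2.16, 1.88, -0.03] -0.002 0
[2.16, 1.88, -0.03] -0.002 0
233 tab end [-56.1   5.   87.5] angle 1.0
```

Keeper is past upright and falling. I'll raise the hand clear and check.

>>> send_rows:
  steps:
    - [[0, 0, -2, 0, 0], [0, 0, -2, 0, 0], [0, 0, -2, 0, 0], [0, 0, 0, 0, 0], [0, 0, 0, 0, 0], [0, 0, 0, 0, 0]]

```text
clock: 24.55
position: [552.9, 179.9, 247.9]
ee_rot: [0.808, -0.586, 0.053, -0.026]
contact_force: [0.4, -0.0, 0.2]
gripper_width: -0.4
```

```bash
python3 k.py s5
python3 - <<'E'
from h import *
p=cv2.imread('pics/s5.png'); d=np.load('pics/s5.npy'); C=cloud('scene',d); h=cv2.cvtColor(p,cv2.COLOR_BGR2HSV)
m=((h[...,0]>20)&(h[...,0]<35)&(h[...,1]>150)&(h[...,2]>100)); q=C[m]; L=np.c_[(q[:,:2]-o)@up,(q[:,:2]-o)@ax,q[:,2]]
for y in (-55,55):
  for a in range(-60,60,12):
    k=L[(abs(L[:,1]-y)<14)&(abs(L[:,0]-a)<6)&(L[:,2]>50)&(L[:,2]<170)]
    if len(k)>4: print(y,a,len(k),np.median(k,0).round(1),round(115.8+.7*np.median(k[:,0]),1))
a=cv2.imread('pics/scene0.png').astype(int); D=(abs(a-p).sum(2)>90); 
for n,(u,v,r) in dict(tape=(213,267,20),spray=(148,212,18),brush=(248,174,20),mug=(430,232,18),counter=(180,250,15),core=(192,152,14)).items(): print(n,D[v-r:v+r,u-r:u+r].mean().round(3))
E
```

```text
lane s 58.6 y -7.0 Flane [-0.2  0.3  0.2] |F| 0.4
t 24.55 G [548.1 180.7 289.1] yaw -72.0 F [ 0.4 -0.   0.2] w -0.4 q6 -0.36 lean [ 6.62 -1.12] need [-26.  -72.7 -61.1] 0.7 3
[1.93, 1.79, 1.97] -0.004 0
[1.92, 1.8, 1.97] -0.004 0
[1.91, 1.8, 1.97] -0.004 0
337 tab end [-99.6   1.    5.6] angle 0.057
-55 -48 10 [-44.6 -53.9  76.3] 84.6
-55 -36 24 [-36.  -54.5  82.8] 90.6
-55 -24 8 [-27.4 -47.   85.8] 96.6
-55 0 9 [  3.  -60.1 111.6] 117.9
-55 12 16 [  9.9 -55.7 119.5] 122.7
55 -48 10 [-44.7  57.6  75.1] 84.5
55 -36 25 [-35.1  53.8  80.9] 91.2
55 -24 6 [-28.1  55.8  87.6] 96.1
55 0 12 [  2.9  54.7 113.2] 117.8
55 12 24 [ 10.7  54.5 120.8] 123.3
tape 0.0
spray 0.0
brush 0.1
mug 0.053
counter 0.0
core 0.0
```

```bash
python3 -c "
from h import *
print(job.job_done())"
```

```text
the job is handed in; nothing more can be done
None
```

Both posts are in the rack with their heavy ends down on the blue feet, the keeper is closed over them, and the job was handed in at about 24.6 s.

**What I did**
- **Heavy ends:** I found each from the wrist torque while holding the post at mid-length. Post B's was already on the side I needed. Post A had to be set down and regrasped after a half turn.
- **Placing:** B went into lane 0 and A into lane 1. I pressed each post's light end on the upper rest to tilt it in the grip, then let it go.
- **Keeper:** I pushed the tab past upright from behind, and it fell shut.

**Last checks**
- **Posts:** both slope about 39° against the lane's 35°, which fits the feet being sunk. I could not read the foot joints directly. They sit within about 2 mm of the lane centres.
- **Keeper:** its top surface measures 0.057 rad, probably about 0.02 rad true once the tab's thickness is allowed for. The limit is 0.08.
- **Robot:** hand clear, contact force 0.4 N, within sensor noise.
- **Bystanders:** the tape, bottle, counter and core look unchanged. Small picture changes at the brush (10%) and mug (5%) are probably the moved post and shadows. I had used my picture views by then, so I did not confirm those two by eye.

**What disagreed or went wrong**
- **Fingertips:** the real fingertips are about 30 mm short of the reported tool point, so my first grasp closed above post B.
- **Tilt:** the tool drifted to 6–7° of tilt during the run.
- **First push at the keeper:** it pressed on the tab with about 20 N. I backed off and redid it higher.

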